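# Glue up a jack pad and start the cure timer

## Robot

A 6-joint arm with a two-finger parallel gripper is mounted at the origin on a cart in front of the work surface, level with it; the furniture and walls round the work are solid. World frame = base frame: x ahead of the robot, y to its left, z up, the work surface at z = 0. Lengths are in mm, angles in rad, forces in N, time in s.
With the tool pointing down it reaches from about 350 to 775 mm from the base axis. Payload 7.3 kg.
Tool frame: the origin (TCP) lies on the mounting face of the last link; the fingertips stand 178 mm ahead of it and the grasp point (between the pads) lies 159 mm ahead of it; z points along the fingers, y is the line along which they close (so a half turn about z gives the same grasp; the last joint's range is limited). The gripper opens to 92 mm and grips with 3 to 60 N. Pads are 19 mm wide; open, the fingers measure 130 mm over their backs; the gripper's body (75 mm by 190 mm) begins 47 mm behind the grasp point.
Start: joints at [-1.483, 0.342, 1.524, -0, 1.275, -0.146], TCP at [121.65, -510.714, 404.741] pointing down, gripper open.
Joint ranges: [-2.53, 2.53], [-0.77, 2.02], [0.04, 2.7], [-1, 4.14], [0.28, 2.66], [-3.11, 3.11]. Speed limits (rad/s): [2.57, 2.57, 3.14, 3.14, 3.14, 3.14].

## Interface

Orientations are given as [roll, pitch, yaw] about the fixed x, y, z axes, in that order (R = Rz(yaw) Ry(pitch) Rx(roll)).
In Python, from plant import bot, optics, workorder, get_obs gives the robot as it stands (bot), with the cameras (optics), the job (workorder) and the readings as plain functions.
- The arm moves only by the shell command python3 shift.py FILE, which reads ROWS from the file FILE. ROWS is 1 to 5 rows, parted by a bar, with the numbers parted by commas; each row has 5 numbers: the finger opening in mm, then dx, dy, dz in mm, then a turn about the tool's z in rad; each row is the pose to reach, as a shift and turn from the pose commanded when the command began, along the tool's axes at that moment; what a row does not reach only later rows make up. A row lasts 1/8 s, in which the tool goes at most 62.5 mm and 0.188 rad, less where a joint would pass 70% of its speed; a pose out of reach is approached as far as the arm can. The fingers move at their own pace and stop on an object; the grip force is fixed at half the most. Time passes only in rows, so rows that do not move let the fingers close. It prints the time, the measured TCP pose, the force, the opening and the grip force at its end. Input that does not fit is refused with a message, and nothing moves.
- get_obs(): the state, without advancing time (a new reading comes with each control period).
- optics.capture(name): name is "scene" or "side" or "wrist"; returns a dict with "color" (400x640x3 uint8, red, green, blue), "K" (3x3 intrinsics, pixels), "R" (3x3) and "t" (3): a world point X has camera coordinates R X + t. Camera axes: x right, y down, z forward; pixel columns grow to the right and rows downward; lengths in mm; the calibration is good to about 2 mm. A picture is of the moment at which its call begins. There is no depth.
- workorder.close_job(): hands the job in; it is judged then, once.
The state is a dict: "time": time; "joint_positions": joint angles; "dq": joint speeds; "tau": joint torques, N m; "tool_pos": TCP position; "tcp_rot": TCP orientation; "contact_force": force on the tool from outside, world axes, zero at the start; "moment": the same for the moment, N m; "grip_width": finger opening in mm; "finger_force": force on a finger pad.
Only numpy, scipy, OpenCV 4.12 (cv2) and the standard library are available. Lean on these libraries where they do the work, as an engineer would, in place of code of your own. Each camera call takes 0.05 s, during which the arm holds its last target. There are 200 camera calls.

## Task

Glue up a jack pad from the pine offcuts (three or four, their sides already glued): set aside the steel weight that lies on the gluing jig, and lay them all flat on its board, side by side without gaps, the first one's long side tight against the back fence and every offcut's end tight against the left fence. When the row is tight, rest the weight flat across the middle of it so that it bears on every offcut; stand the timer upright on the board right of the row, its back against the free part of the back fence and its display facing you, and, once the weight is on, press its orange start bar all the way in for about half a second, letting the fence hold the timer against the push. Leave the row, the weight and the timer like that, with the bar let go, and do not shift the glue bottle.

Things in the scene. Friction and masses are not known exactly. Their poses are not given: they have to be found in the camera images.
- jig: fixed gluing jig: white board 12 mm thick, two brown fences 22 mm thick, 26 mm high above it. Origin: inside corner of the fences on the board's top face (12 mm above the bench). x points away from the robot, y left: back fence face x = 0, left fence face y = 0; both run the board's full length, to x = -245 and y = -275 mm. Offcuts belong at x = -22, -66, -110.., y = -70; timer at x = -21
- offcut_1: pine offcut, a plain block 44 x 140 x 38 mm (x, y, z; long axis y), 0.12 kg; may be absent. Origin: centre of its underside
- offcut_2: pine offcut, a plain block 44 x 140 x 38 mm (x, y, z; long axis y), 0.12 kg; may be absent. Origin: centre of its underside
- offcut_3: pine offcut, a plain block 44 x 140 x 38 mm (x, y, z; long axis y), 0.12 kg; may be absent. Origin: centre of its underside
- offcut_4: pine offcut, a plain block 44 x 140 x 38 mm (x, y, z; long axis y), 0.12 kg; may be absent. Origin: centre of its underside
- weight: clamping weight, about 0.8 kg: steel flat 160 mm long (x), 48 mm wide (y), 14 mm thick, with a dark wooden grip 104 mm long (x), 24 mm wide (y), from 28 to 52 mm above the underside, centred on two posts. At the start it lies on the jig's board; there is room to set it down on the bench left of the jig, 10 cm beyond the timer, clear of the vise and the grinder. Origin: centre of its underside
- timer: grey bench timer, 42 mm deep (x), 60 mm wide (y), 58 mm high, 0.2 kg, loose. Origin: centre of its underside; the -x face is its front with the display above and the orange start bar below, +x its flat back. Pushed on the bar with nothing behind it, it slides away before the bar is in
- start_bar (a joint): orange start bar of the timer, spring-loaded: 0 out, 0.005 m fully in (in the timer's +x direction); needs about 6 N fully in, springs back when let go
- start_bar_face (a point): middle of the start bar's front face, 18 mm above the timer's underside and 29.5 mm in front of its origin (the bar stands 8.5 mm proud, 42 mm wide, 18 mm high)
- glue_bottle: yellow glue bottle with an orange cap, 45 x 66 x 196 mm, standing loose behind the jig; leave it. Origin: centre of its underside

How it is judged:
By the outcome, as a careful person would: the job done as asked, in the order asked, and still so for the second after the job is handed in, with the robot touching nothing.
Of offcut_1, offcut_2, offcut_3, offcut_4 only 3 to 4 are there at a start; the rules pass over those that are not, and their reading is None.
At some moment in a run one of offcut_1, offcut_2, offcut_3, offcut_4, timer may be knocked a few centimetres aside while the robot is not near it.
Once in a run the grip may slacken for a moment while it holds something.
It also fails if it takes over 210 s, if anything falls off the work surface, if the arm or the gripper's body presses on something with over 40 N, if the wrist force passes 120 N, or if a joint passes its speed limit or range.

## Working session

There is one attempt and no reset: what is moved stays moved. The work goes in short steps, Python scripts to look and compute and a shell command to move; the robot and the scene stay as the last step left them, time stands still between calls to the robot, and variables do not carry over. Pictures are saved under pics/ and viewed, at most 14 in all, crops included, and the job is handed in when it is done.

```bash
ls; mkdir -p pics
python3 - <<'E'
from plant import bot, optics, workorder, get_obs
import cv2,numpy as np
print(get_obs())
for n in ["scene","side"]:
    c=optics.capture(n); cv2.imwrite(f"pics/{n}0.png",c["color"][:,:,::-1]); print(n,c["K"].tolist(),c["R"].tolist(),c["t"].tolist())
E
```

```text
pics
plant.py
shift.py
{'time': 0.0, 'joint_positions': array([-1.48298533e+00,  3.42719808e-01,  1.52504579e+00, -1.99583170e-05,
        1.27539742e+00, -1.46028981e-01]), 'dq': array([ 2.75434717e-04,  6.71137340e-04,  6.14340400e-04, -2.64384750e-04,
       -7.58181451e-05, -7.92728989e-04]), 'tau': array([-1.67695100e-03, -4.31242025e+01, -2.44223410e+01,  7.15413317e-02,
        5.57461591e-02, -1.24529652e-04]), 'tool_pos': array([ 121.64162307, -510.56498349,  404.03621842]), 'tcp_rot': array([-3.14003623e+00, -2.09622821e-04,  2.33845636e-01]), 'contact_force': array([0.04847025, 0.2986    , 0.92633931]), 'moment': array([-0.02157131, -0.00291514, -0.04493223]), 'finger_force': 0.0, 'grip_width': 91.85573384423473}
scene [[502.50747249453866, 0.0, 329.8007466100882], [0.0, 502.50747249453866, 193.8702899191022], [0.0, 0.0, 1.0]] [[-0.8872921489361211, -0.46118297242467393, -0.00478627014107124], [-0.35924574560470685, 0.6976038084739122, -0.6199124298379666], [0.28923197731447176, -0.5483239848376469, -0.7846564031157365]] [507.3858789354687, 316.0339723114271, 1473.8532037840828]
side [[450.84457495491495, 0.0, 318.4276527768188], [0.0, 450.84457495491495, 201.71246562251156], [0.0, 0.0, 1.0]] [[0.9909896193854439, -0.13134272548234738, -0.026242384288823334], [-0.0919556352292388, -0.5247213876096556, -0.8462928727896656], [0.09738447217026296, 0.8410805870116528, -0.532071151945163]] [-621.1256493130246, 43.5906350047695, 1210.226374325673]
```

View pics/scene0.png

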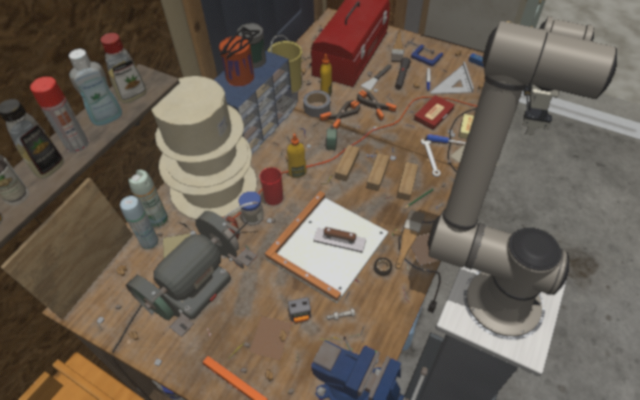

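View pics/side0.png

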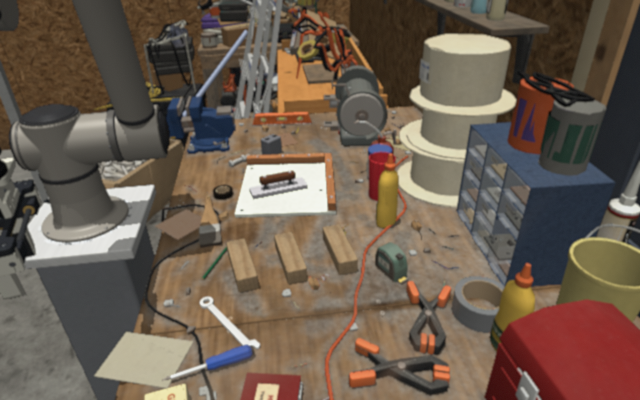

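Three offcuts (scene ~(347,163),(378,170),(408,180)), jig centre with weight at (338,238), timer at (300,308), bottle (296,158). I'll enlarge for measuring.

```bash
cat > h.py <<'E'
from plant import bot, optics, workorder, get_obs
import cv2,numpy as np
from scipy.spatial.transform import Rotation as Ro
def cap(n,f):
    c=optics.capture(n); cv2.imwrite(f"pics/{f}.png",c["color"][:,:,::-1]); np.savez(f"pics/{f}.npz",**c); return c
def pix(c,u,v,z):   # pixel -> world on plane z
    R,t,K=c["R"],c["t"],c["K"]; o=-R.T@t; d=R.T@np.linalg.solve(K,[u,v,1.]); return o+d*(z-o[2])/d[2]
def proj(c,X):
    p=c["K"]@(c["R"]@np.array(X,float).T+np.array(c["t"])[:,None]); return (p[:2]/p[2]).T
def crop(c,f,x0,y0,x1,y1,s):
    cv2.imwrite(f"pics/{f}.png",cv2.resize(c["color"][y0:y1,x0:x1,::-1],None,fx=s,fy=s,interpolation=cv2.INTER_CUBIC))
def st():
    o=get_obs(); return o["tool_pos"],Ro.from_euler("xyz",o["tcp_rot"]).as_matrix()
def go(x,y,z,yaw=None):
    """shift in tool axes to put the grasp point at x,y,z with pads' closing line at world angle yaw"""
    p,R=st(); g=p+R[:,2]*159; d=R.T@(np.array([x,y,z])-g)
    a=0
    if yaw is not None:
        cur=np.arctan2(R[1,1],R[0,1]); a=-((yaw-cur+np.pi/2)%np.pi-np.pi/2)
    print("shift",d.round(1),"turn",round(a,3),"q6",get_obs()["joint_positions"][5].round(2))
E
python3 - <<'E'
from h import *
c=cap("scene","s1"); crop(c,"s1c",250,130,450,330,3)
c=cap("side","d1"); crop(c,"d1c",210,120,410,300,3.3)
E
```

```text
(no output)
```

View pics/s1c.png

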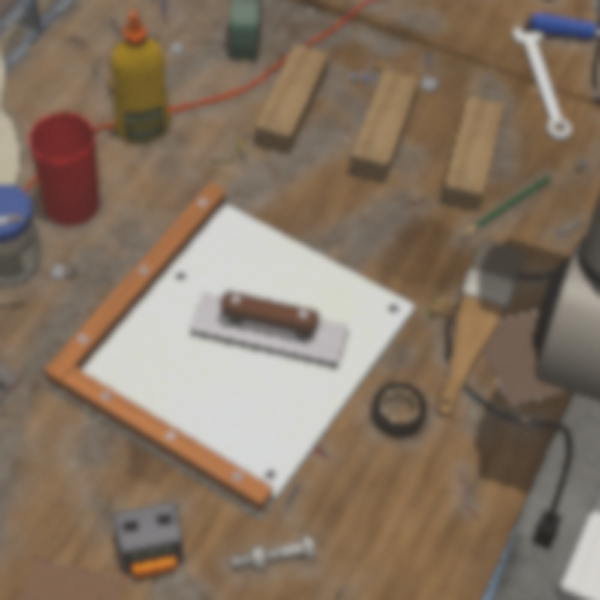

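View pics/d1c.png

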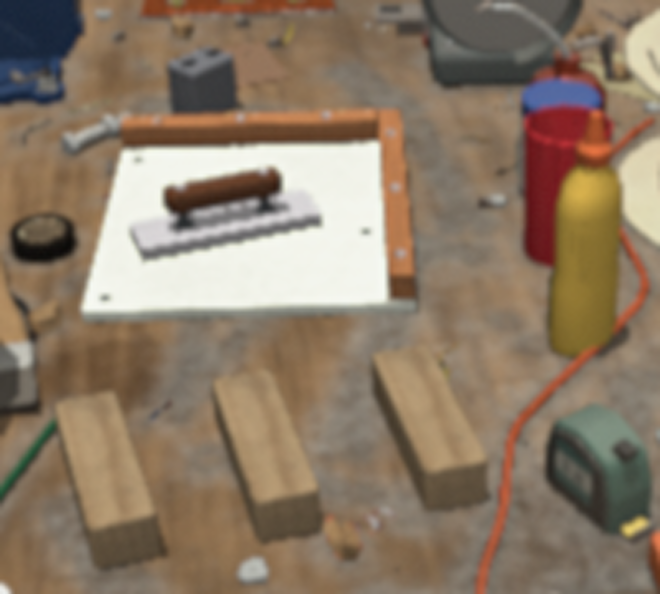

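The crops show jig, weight, three offcuts and the upright timer (bar facing left, +y) clearly; I read off corners for a fit.

```bash
cat > fit.py <<'E'
from h import *
from scipy.optimize import least_squares
S=np.load("pics/s1.npz");D=np.load("pics/d1.npz")
def fit(name,pts,g):
    # pts: (view,u,v,localxyz)
    def f(p):
        c,s=np.cos(p[2]),np.sin(p[2]); r=[]
        for w,u,v,X in pts:
            W=[[p[0]+c*X[0]-s*X[1],p[1]+s*X[0]+c*X[1],X[2]]]
            cam,uv=(S,(250+u/3,130+v/3)) if w=='s' else (D,(210+u/3.3,120+v/3.3))
            r+=list(proj(cam,W)[0]-uv)
        return r
    o=least_squares(f,g,loss="soft_l1"); r=np.array(f(o.x)).reshape(-1,2)
    print(name,o.x.round(3),"res",r.round(1).tolist())
    return o.x
for n,s,d in [("A",[(300,45),(328,55),(290,137),(256,130)],[(373,355),(435,347),(487,463),(425,473)]),
 ("B",[(390,68),(418,76),(384,165),(352,157)],[(214,380),(270,370),(320,490),(257,505)]),
 ("C",[(475,97),(503,102),(478,192),(446,188)],[(56,403),(112,392),(158,520),(92,535)])]:
    # scene order: right-far(+x,-y),right-near(-x,-y),left-near,left-far ; side order: (-x,+y),(+x,+y),(+x,-y),(-x,-y)
    ls=[(22,-70,38),(-22,-70,38),(-22,70,38),(22,70,38)]; ld=[(-22,70,38),(22,70,38),(22,-70,38),(-22,-70,38)]
    g=pix(S,250+s[0][0]/3,130+s[0][1]/3,38)
    fit(n,[('s',*a,b) for a,b in zip(s,ls)]+[('d',*a,b) for a,b in zip(d,ld)],[g[0],g[1]+70,0])
fit("jig",[('s',47,372,(22,22,38)),('s',216,185,(22,-275,38)),('s',230,203,(0,-275,12)),('s',413,306,(-245,-275,12)),('s',82,371,(0,0,12)),('s',262,500,(-245,22,38)),
 ('d',85,310,(-245,-275,12)),('d',402,112,(22,22,38)),('d',392,275,(0,-275,38)),('d',413,275,(22,-275,38)),('d',121,118,(-245,22,38))],[550,50,0])
fit("weight",[('s',203,292,(80,-24,26)),('s',347,328,(-80,-24,26)),('s',338,362,(-80,24,26)),('s',190,332,(80,24,26)),
 ('d',132,228,(-80,24,26)),('d',310,192,(80,24,26)),('d',320,213,(80,-24,26)),('d',142,250,(-80,-24,26))],[450,-50,0])
# timer: front faces +y => yaw ~ -pi/2
fit("timer",[('s',115,513,(21,30,58)),('s',178,505,(21,-30,58)),('s',118,549,(-21,30,58)),('s',182,541,(-21,-30,58)),
 ('d',168,65,(-21,-30,58)),('d',205,48,(-21,30,58)),('d',235,67,(21,30,58)),('d',198,82,(21,-30,58))],[450,200,-1.57])
E
python3 fit.py
```

```text
A [ 6.40242e+02 -2.67830e+02  9.70000e-02] res [[-1.3, -1.3], [0.8, -1.4], [-0.3, -1.2], [-0.9, -2.5], [-0.3, -0.7], [-1.4, -1.1], [0.1, -0.3], [-0.8, 0.1]]
B [ 5.26056e+02 -2.79043e+02  1.47000e-01] res [[-2.3, -0.4], [0.3, -0.2], [1.1, -1.0], [-0.7, -1.6], [-0.9, -0.3], [0.3, -0.7], [0.2, -0.1], [-1.0, -0.4]]
C [ 4.18404e+02 -2.88296e+02  1.98000e-01] res [[-2.6, -1.6], [0.4, -0.7], [1.5, -0.5], [-0.8, -2.0], [-1.0, 0.3], [0.9, -0.5], [-0.1, -1.5], [-1.1, -0.9]]
jig [ 6.70140e+02  1.74502e+02 -1.22000e-01] res [[-0.7, -2.0], [-1.3, -2.2], [-0.5, -0.5], [1.2, -1.0], [-1.5, 1.2], [0.0, 0.1], [-2.0, 0.4], [-0.4, -1.1], [-2.0, 0.1], [0.2, -0.1], [0.1, -0.6]]
weight [517.65   37.806 -12.357] res [[-0.4, -0.5], [0.3, -1.5], [-0.1, -0.2], [-0.4, -1.7], [-1.2, -2.1], [-1.4, -1.6], [0.8, -0.4], [-0.6, -0.6]]
timer [508.454 305.922  -0.92 ] res [[-0.5, -1.2], [-0.4, -1.9], [0.4, 0.4], [0.5, -0.4], [-1.8, -1.5], [1.0, -1.8], [0.1, -4.2], [-2.8, -3.0]]
```

Run:
```python
from h import *
S=np.load("pics/s1.npz")
for u,v in [(315,375),(345,350),(235,375),(215,300),(260,335),(300,345)]: print(u,v,pix(S,u,v,0).round())
go(517.6,37.8,200,.209+np.pi/2)
```

```text
315 375 [387. 441.   0.]
345 350 [346. 343.   0.]
235 375 [577. 539.   0.]
215 300 [754. 384.   0.]
260 335 [578. 414.   0.]
300 345 [464. 387.   0.]
shift [ 512.2 -441.6   45.8] turn 0.025 q6 -0.15
```

```bash
echo '92,45,-39,4,0 | 92,90,-78,8,0 | 92,136,-117,12,0 | 92,182,-156,16,0 | 92,228,-196,20,0' > next.json && python3 shift.py next.json; echo '92,45,-39,4,0 | 92,90,-78,8,0 | 92,136,-117,12,0 | 92,182,-156,16,0 | 92,228,-196,20,0' > next.json && python3 shift.py next.json;echo '92,28,-25,3,0.025 | 92,56,-50,6,0.025 | 92,56,-50,6,0.025' > next.json && python3 shift.py next.json
python3 - <<'E'
from h import *
go(517.6,37.8,150,.209+np.pi/2)
c=cap("wrist","w1"); np.set_printoptions(suppress=True); print(c["K"],c["R"],c["t"])
E
```

```text
time: 0.82
tool_pos: [298.8, -265.6, 384.7]
tcp_rot: [3.141, -0.0, 0.233]
contact_force: [1.5, -0.7, 0.8]
grip_width: 92.2
finger_force: 0.0
time: 1.45
tool_pos: [475.3, -21.9, 364.6]
tcp_rot: [3.141, -0.0, 0.234]
contact_force: [0.8, 0.0, 0.2]
grip_width: 92.0
finger_force: 0.0
time: 1.82
tool_pos: [518.0, 39.7, 358.0]
tcp_rot: [-3.141, 0.001, 0.212]
contact_force: [0.5, -0.4, 0.3]
grip_width: 91.5
finger_force: 0.0
shift [-0.7  1.8 49. ] turn 0.003 q6 1.29
[[304.47149176   0.         321.6847679 ]
 [  0.         304.47149176 196.01615905]
 [  0.           0.           1.        ]] [[ 0.20951234 -0.97780589  0.00046535]
 [-0.94121087 -0.20154218  0.27111407]
 [-0.26500315 -0.05723974 -0.96254711]] [-70.74729186 474.30493811 483.89788217]
```

View pics/w1.png

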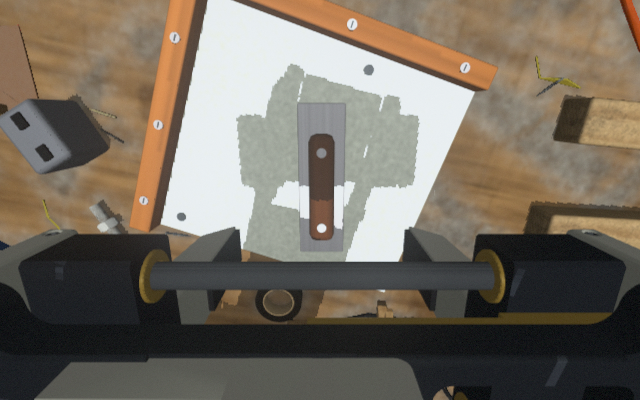

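The wrist view shows weight plate (299..345, 103..250), the back fence's right end (497,68), left fence's end (131,228), timer at left, well resolved. Refining with it.

Run:
```python
from h import *
W=np.load("pics/w1.npz")
P=lambda u,v,z:pix(W,u,v,z)[:2]
a,b=P(497,68,38),P(131,228,38)
a2,b2=P(487,90,38),P(154,231,38)
# fence-end points -> jig pose by rigid fit
L=np.array([[22,-275],[-245,22],[0,-275],[-245,0]],float);M=np.array([a,b,a2,b2])
A,B=L-L.mean(0),M-M.mean(0); U,s,V=np.linalg.svd(A.T@B); R=(U@V).T
t=M.mean(0)-R@L.mean(0); print("jig",t.round(1),np.arctan2(R[1,0],R[0,0]).round(4),(L@R.T+t-M).round(1).tolist())
w=np.array([P(299,103,26),P(345,103,26),P(343,250,26),P(299,250,26)]); print("weight",w.mean(0).round(1), w.round(1).tolist())
d=w[0]+w[1]-w[2]-w[3];yw=np.arctan2(d[1],d[0]);print(yw)
go(*w.mean(0),54,yw+np.pi/2)
```

```text
jig [671.7 177.7] -0.1128 [[3.2, -3.2], [-0.2, 2.1], [1.3, -2.9], [-4.3, 4.1]]
weight [519.3  39.2] [[591.5, 77.1], [601.0, 33.1], [447.5, -0.8], [437.2, 47.3]]
0.20424659241363163
shift [  2.3  -0.2 145.1] turn 0.007 q6 1.29
```

```bash
echo '92,2,0,50,0.007 | 92,2,0,100,0.007 | 92,2,0,135,0.007 | 92,2,0,145,0.007 | 92,2,0,145,0.007' > next.json && python3 shift.py next.json; echo '10,0,0,0,0 | 10,0,0,0,0 | 10,0,0,0,0 | 10,0,0,0,0 | 10,0,0,0,0' > next.json && python3 shift.py next.json;echo '10,0,0,0,0 | 10,0,0,0,0 | 10,0,0,-20,0 | 10,0,0,-60,0 | 10,0,0,-60,0' > next.json && python3 shift.py next.json
python3 - <<'E'
from h import *
go(535,415,158,.204+np.pi/2)
E
```

```text
time: 2.5
tool_pos: [519.3, 37.7, 214.1]
tcp_rot: [3.141, 0.0, 0.201]
contact_force: [0.4, -0.5, -0.2]
grip_width: 91.6
finger_force: 0.0
time: 3.12
tool_pos: [519.3, 38.3, 213.8]
tcp_rot: [3.141, -0.0, 0.202]
contact_force: [1.3, -0.0, 0.8]
grip_width: 46.5
finger_force: 0.0
time: 3.75
tool_pos: [519.9, 38.3, 275.1]
tcp_rot: [3.14, -0.004, 0.202]
contact_force: [1.5, -0.5, -7.5]
grip_width: 23.5
finger_force: 30.0
shift [  89.9 -366.2  -42. ] turn -0.002 q6 1.3
```

Run:
```python
from h import *
for p in [(615,290),(615,375),(590,405)]: go(*p,116)
```

```text
shift [ 143.  -227.8    0.5] turn 0 q6 1.3
shift [ 160.  -311.     0.4] turn 0 q6 1.3
shift [ 1.416e+02 -3.454e+02  3.000e-01] turn 0 q6 1.3
```

```bash
echo '10,29,-46,0,0 | 10,58,-92,0,0 | 10,87,-138,0,0 | 10,115,-183,0,0 | 10,143,-228,0,0' > next.json && python3 shift.py next.json; echo '10,9,-42,0,0 | 10,17,-83,0,0 | 10,0,-117,0,0 | 10,-1,-117,0,0 | 10,-1,-117,0,0' > next.json && python3 shift.py next.json
python3 - <<'E'
from h import *
go(590,405,42)
c=cap("wrist","w2")
E
```

```text
time: 4.38
tool_pos: [613.5, 291.8, 270.0]
tcp_rot: [3.141, 0.005, 0.202]
contact_force: [2.0, -1.0, -7.7]
grip_width: 24.0
finger_force: 30.0
time: 5.0
tool_pos: [588.8, 404.5, 270.7]
tcp_rot: [3.14, 0.004, 0.202]
contact_force: [0.6, -0.4, -6.2]
grip_width: 24.1
finger_force: 30.0
shift [ 2.2 -0.7 69.7] turn 0 q6 1.86
```

View pics/w2.png

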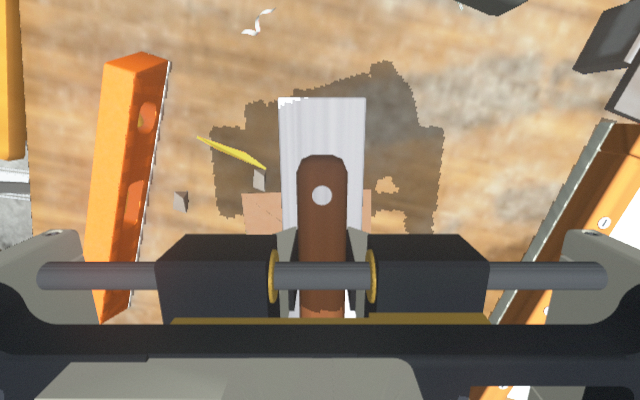

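The bench under the held weight is clear (level tool at x~130 is well left). Lowering.

```bash
echo '10,0,0,40,0 | 10,0,0,60,0 | 10,0,0,66,0 | 10,0,0,68,0 | 10,0,0,69,0' > next.json && python3 shift.py next.json; echo '10,0,0,0,0 | 40,0,0,0,0 | 92,0,0,0,0 | 92,0,0,0,0 | 92,0,0,0,0' > next.json && python3 shift.py next.json;echo '92,0,0,0,0 | 92,0,0,0,0 | 92,0,0,-60,0 | 92,0,0,-120,0 | 92,0,0,-120,0' > next.json && python3 shift.py next.json
python3 - <<'E'
from h import *
# view point to look at timer + jig corner
c=cap("wrist","w3")
go(520,250,200,-.92+np.pi/2)
E
```

```text
time: 5.68
tool_pos: [589.7, 404.9, 206.0]
tcp_rot: [-3.141, -0.002, 0.202]
contact_force: [0.1, 0.3, -7.5]
grip_width: 24.1
finger_force: 30.0
time: 6.3
tool_pos: [589.3, 404.8, 205.1]
tcp_rot: [-3.141, -0.001, 0.202]
contact_force: [0.6, -0.2, -0.1]
grip_width: 59.4
finger_force: 0.0
time: 6.92
tool_pos: [590.1, 405.3, 331.8]
tcp_rot: [-3.138, -0.012, 0.202]
contact_force: [-0.5, -0.7, -0.8]
grip_width: 92.1
finger_force: 0.0
shift [-99.9 138.1 -31.8] turn 1.122 q6 1.86
```

View pics/w3.png

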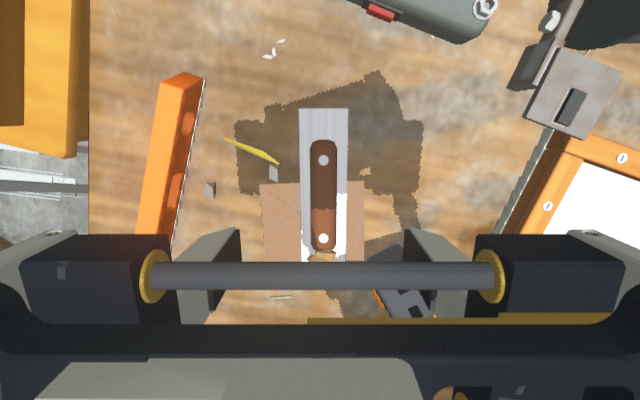

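Weight rests clear on the bench at about (590,405). Next a higher view over the jig.

```bash
python3 - <<'E'
from h import *
go(450,10,300,-.115+np.pi/2)
E
echo '92,-35,50,-20,0.06 | 92,-70,100,-40,0.12 | 92,-107,150,-60,0.18 | 92,-140,200,-80,0.24 | 92,-175,250,-100,0.31' > next.json && python3 shift.py next.json
python3 - <<'E'
from h import *
go(450,10,300,-.115+np.pi/2)
E
```

```text
shift [-216.   359.  -132.8] turn 0.317 q6 1.86
time: 7.6
tool_pos: [470.0, 130.7, 421.1]
tcp_rot: [3.141, 0.002, -0.11]
contact_force: [0.6, -0.1, 1.5]
grip_width: 92.0
finger_force: 0.0
shift [ -6.3 122.  -37.7] turn 0.005 q6 1.8
```

```bash
echo '92,-2,50,-15,0 | 92,-6,100,-35,0 | 92,-6,122,-38,0 | 92,-6,122,-38,0 | 92,-6,122,-38,0' > next.json && python3 shift.py next.json
python3 - <<'E'
from h import *
c=cap("wrist","w4")
E
```

```text
time: 8.22
tool_pos: [452.0, 12.1, 459.0]
tcp_rot: [-3.141, 0.002, -0.108]
contact_force: [-0.9, -0.8, 0.2]
grip_width: 91.8
finger_force: 0.0
```

View pics/w4.png

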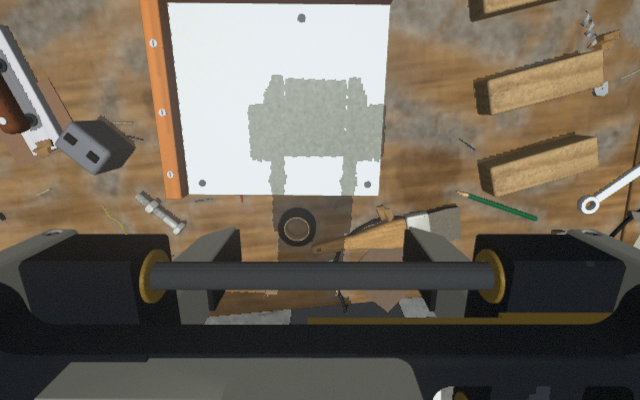

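Back fence is cut off at top; shift forward 100 mm for a view holding both fences.

```bash
echo '92,50,15,0,0 | 92,100,30,0,0 | 92,120,30,0,0 | 92,120,30,0,0 | 92,120,30,0,0' > next.json && python3 shift.py next.json
python3 - <<'E'
from h import *
c=cap("wrist","w5")
E
```

```text
time: 8.9
tool_pos: [567.6, -30.1, 459.5]
tcp_rot: [-3.142, 0.001, -0.107]
contact_force: [0.7, 0.6, -0.7]
grip_width: 91.9
finger_force: 0.0
```

View pics/w5.png

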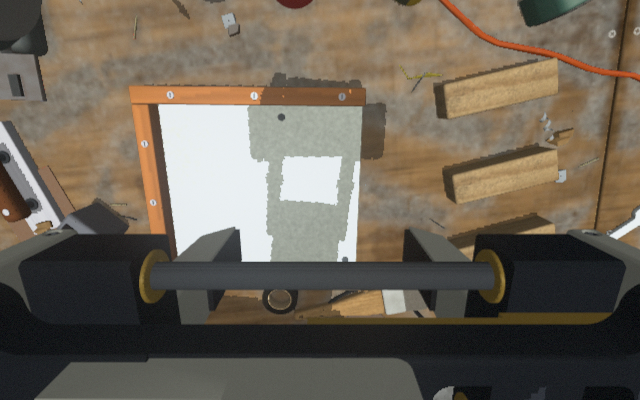

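```bash
cat > fw.py <<'E'
from h import *
from scipy.optimize import least_squares
def fit(name,pts,g):
    C={w:np.load(f"pics/{w}.npz") for w in {p[0] for p in pts}}
    def f(p):
        c,s=np.cos(p[2]),np.sin(p[2])
        return np.concatenate([proj(C[w],[[p[0]+c*X[0]-s*X[1],p[1]+s*X[0]+c*X[1],X[2]]])[0]-(u,v) for w,u,v,X in pts])
    o=least_squares(f,g,loss="soft_l1"); print(name,o.x.round(3),"res",np.array(f(o.x)).reshape(-1,2).round(1).tolist()); return o.x
E
python3 - <<'E'
from fw import *
fit("jig",[("w5",130,87,(22,22,38)),("w5",364,88,(22,-275,38)),("w5",159,106,(0,0,12)),
("w4",381,196,(-245,-275,12)),("w4",187,196,(-245,0,12)),("w4",167,199,(-245,22,38)),
("w1",497,68,(22,-275,38)),("w1",131,228,(-245,22,38))],[670,175,-.11])
fit("A",[("w5",436,84,(22,70,38)),("w5",556,58,(22,-70,38)),("w5",558,92,(-22,-70,38)),("w5",445,118,(-22,70,0))],[640,-268,.1])
fit("B",[("w5",444,169,(22,70,38)),("w5",554,145,(22,-70,38)),("w5",557,180,(-22,-70,0)),("w5",453,202,(-22,70,0))],[526,-279,.15])
fit("C",[("w4",479,161,(22,70,38)),("w4",592,134,(22,-70,38)),("w4",598,165,(-22,-70,0)),("w4",491,195,(-22,70,0))],[418,-288,.2])
W=np.load("pics/w5.npz");print(proj(W,[[640,-268,38],[526,-279,38]]))
E
```

```text
jig [ 6.69531e+02  1.77869e+02 -1.13000e-01] res [[-2.3, -0.3], [3.0, 0.1], [-0.3, -0.4], [-1.2, 0.4], [3.7, -0.4], [-0.2, 1.7], [3.6, -0.3], [-2.3, 1.6]]
A [ 6.42341e+02 -2.61708e+02  1.28000e-01] res [[5.1, -0.0], [0.4, -2.7], [-0.6, 0.6], [-10.1, 0.7]]
B [ 5.25971e+02 -2.74498e+02  2.25000e-01] res [[6.1, 10.7], [1.3, 0.5], [-17.0, -8.8], [-6.8, -0.8]]
C [ 4.17307e+02 -2.80010e+02  2.51000e-01] res [[7.3, 11.0], [1.3, 0.5], [-23.4, -3.6], [-11.6, -0.8]]
[[504.49026637  89.69519955]
 [508.1251328  177.83669438]]
```

Run:
```python
from h import *
a=cv2.imread("pics/w5.png"); 
p=cv2.resize(a[75:125,115:385],None,fx=2.9,fy=2.9,interpolation=3)
q=cv2.resize(a[50:215,425:570],None,fx=2.7,fy=2.7,interpolation=3)
b=cv2.imread("pics/w4.png"); r=cv2.resize(b[120:205,470:605],None,fx=2.9,fy=2.9,interpolation=3)
o=np.zeros((600,790,3),np.uint8); o[:145,:783]=p; o[150:150+q.shape[0],:q.shape[1]]=q; o[150:150+r.shape[0],398:398+r.shape[1]]=r
print(q.shape,r.shape); cv2.imwrite("pics/m1.png",o)
```

```text
(446, 392, 3) (246, 392, 3)
```

View pics/m1.png

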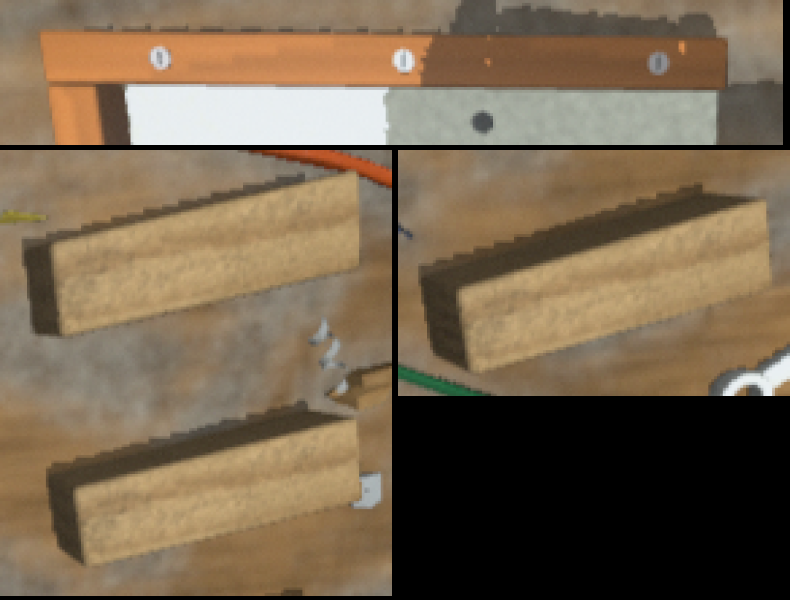

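Sharp corners are readable now: fence outer top corner (128.8,86)–(365.7,88.5) px, and the tops of all three blocks. Refit.

Run:
```python
from fw import *
fit("jig",[("w5",128.8,86,(22,22,38)),("w5",365.7,88.5,(22,-275,38)),("w5",365.7,105.3,(0,-275,38)),("w5",158.8,104.7,(0,0,12)),("w5",148.8,104,(0,0,38)),
("w4",381,196,(-245,-275,12)),("w4",167,199,(-245,22,38))],[670,175,-.11])
T=[(22,70,38),(22,-70,38),(-22,-70,38),(-22,70,38)]
fit("A",[("w5",*p,t) for p,t in zip([(445.4,84.4),(557.2,58.5),(557.2,93.3),(448.3,118.5)],T)],[640,-268,.1])
fit("B",[("w5",*p,t) for p,t in zip([(453.5,175.2),(557.2,148.5),(557.2,178.9),(458.3,203.7)],T)],[640,-268,.1])
fit("C",[("w4",*p,t) for p,t in zip([(490.7,168.3),(596.9,137.6),(598.3,163.1),(496.6,196.2)],T)],[640,-268,.1])
```

```text
jig [ 6.70548e+02  1.77251e+02 -1.14000e-01] res [[-0.8, -0.3], [1.7, -1.2], [0.9, 0.5], [0.2, 0.0], [-0.4, 0.4], [-0.9, -0.2], [-0.1, 1.0]]
A [ 6.41003e+02 -2.64039e+02  1.12000e-01] res [[-2.3, -0.5], [1.4, -1.3], [1.8, 1.2], [-1.3, 1.1]]
B [ 527.321 -276.212    6.436] res [[-1.6, -0.5], [1.1, -0.8], [2.9, 0.6], [-1.8, 1.3]]
C [ 420.763 -284.047  169.872] res [[-1.1, -0.5], [0.5, -5.0], [2.3, 1.4], [-1.0, 1.6]]
```

Run:
```python
from h import *
go(641,-264,120,.112)
```

```text
shift [ 98.4 224.6 180.8] turn 1.352 q6 1.49
```

```bash
echo '92,20,45,20,-0.18 | 92,40,90,40,-0.36 | 92,60,135,60,-0.54 | 92,80,180,80,-0.72 | 92,98,224,100,-0.9' > next.json && python3 shift.py next.json; echo '92,0,0,0,-0.18 | 92,0,0,0,-0.36 | 92,0,0,0,-0.54 | 92,0,0,0,-0.72 | 92,0,0,0,-0.89' > next.json && python3 shift.py next.json;  echo '92,0,0,0,0' > next.json && python3 shift.py next.json
python3 - <<'E'
from h import *
go(641,-264,26,.112)
c=cap("wrist","w6"); print(proj(c,[[641,-264,38]]))
E
```

```text
time: 9.57
tool_pos: [641.2, -265.2, 360.1]
tcp_rot: [3.141, -0.0, 0.798]
contact_force: [0.3, 0.0, 1.1]
grip_width: 91.9
finger_force: 0.0
time: 10.2
tool_pos: [640.9, -263.6, 360.7]
tcp_rot: [3.141, 0.0, 1.688]
contact_force: [0.5, -0.2, 0.0]
grip_width: 91.9
finger_force: 0.0
time: 10.32
tool_pos: [641.0, -263.7, 360.7]
tcp_rot: [3.141, 0.0, 1.681]
contact_force: [0.1, 0.0, 0.1]
grip_width: 92.0
finger_force: 0.0
shift [-1.000e-01 -1.000e-01  1.757e+02] turn -0.002 q6 -0.61
[[321.47054233 183.71573617]]
```

View pics/w6.png

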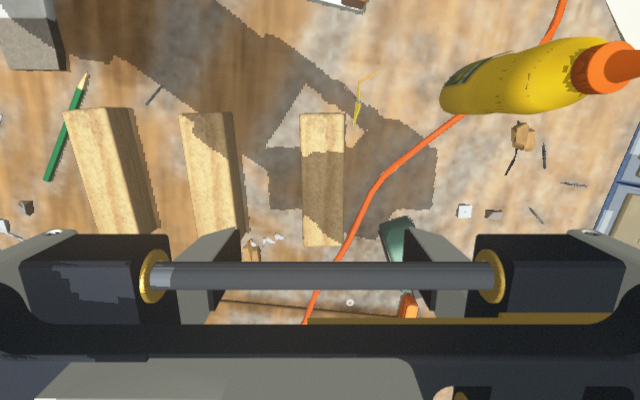

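Block A is centred between the fingers (323,180); tape measure lies near the right finger, so I narrow the opening.

```bash
echo '62,0,0,0,0 | 62,0,0,40,0 | 62,0,0,100,0 | 62,0,0,155,0 | 62,0,0,175,0' > next.json && python3 shift.py next.json; echo '62,0,0,0,0 | 30,0,0,0,0 | 30,0,0,0,0 | 30,0,0,0,0 | 30,0,0,0,0' > next.json && python3 shift.py next.json; echo '30,0,0,-50,0 | 30,0,0,-80,0 | 30,0,0,-80,0' > next.json && python3 shift.py next.json
cat >> h.py <<'E'
J=np.array([670.5,177.3]);JY=-.114
def jw(x,y): c,s=np.cos(JY),np.sin(JY); return J+np.array([c*x-s*y,s*x+c*y])
def wj(p): c,s=np.cos(JY),np.sin(JY); d=np.array(p)[:2]-J; return np.array([c*d[0]+s*d[1],-s*d[0]+c*d[1]])
def gj(x,y,z,turn=True):
    """z above the board"""
    go(*jw(x,y),z+12,JY if turn else None)
def at():
    p,R=st(); g=p+R[:,2]*159; print("jig",wj(g).round(1),"z board",(g[2]-12).round(1),"F",get_obs()["contact_force"].round(1),"w",round(get_obs()["grip_width"],1))
E
python3 - <<'E'
from h import *
at(); gj(-22-30,-76,26+50)
E
```

```text
time: 11.0
tool_pos: [640.2, -263.8, 181.3]
tcp_rot: [-3.136, -0.004, 1.68]
contact_force: [-0.2, -0.3, 0.0]
grip_width: 62.0
finger_force: 0.0
time: 11.62
tool_pos: [641.9, -264.7, 187.4]
tcp_rot: [3.139, 0.002, 1.682]
contact_force: [-0.8, 0.1, 6.4]
grip_width: 44.0
finger_force: 30.0
time: 12.0
tool_pos: [641.9, -264.7, 268.6]
tcp_rot: [3.136, 0.004, 1.682]
contact_force: [-0.9, 0.1, -1.0]
grip_width: 43.3
finger_force: 30.0
jig [  22.8 -442.8] z board 97.6 F [-0.9  0.1 -1. ] w 43.3
shift [374.3   8.7  20.2] turn 0.225 q6 -0.61
```

Run:
```python
from h import *
S=np.load("pics/s1.npz");D=np.load("pics/d1.npz")
for p in [(250+138/3,130+135/3),]: print("bottle",pix(S,*p,0),wj(pix(S,*p,0)))
for p in [(210+580/3.3,120+352/3.3),]: print("bottle",pix(D,*p,0),wj(pix(D,*p,0)))
gj(-140,-300,70);gj(-110,-100,70);gj(-22-30,-76,70)
```

```text
bottle [ 782.59227994 -145.84287073    0.        ] [ 148.12324016 -308.29450182]
bottle [ 775.64816125 -173.12395172    0.        ] [ 144.32750677 -336.18841822]
shift [ 175.6 -127.    26.3] turn 0.225 q6 -0.61
shift [363.9 -53.2  25.9] turn 0.225 q6 -0.61
shift [374.3   8.7  26.2] turn 0.225 q6 -0.61
```

```bash
echo '30,20,-50,0,0 | 30,70,-80,0,0.05 | 30,125,-100,0,0.1 | 30,185,-90,0,0.16 | 30,245,-80,0,0.225' > next.json && python3 shift.py next.json; echo '30,50,10,0,0 | 30,105,25,0,0 | 30,119,53,0,0 | 30,119,53,0,0 | 30,119,53,0,0' > next.json && python3 shift.py next.json
python3 - <<'E'
from h import *
at(); gj(-52,-76,30)
E
```

```text
time: 12.62
tool_pos: [533.8, -28.2, 264.0]
tcp_rot: [-3.14, -0.0, 1.453]
contact_force: [1.4, -0.1, -1.1]
grip_width: 43.8
finger_force: 30.0
time: 13.25
tool_pos: [600.0, 82.1, 263.7]
tcp_rot: [-3.139, 0.001, 1.457]
contact_force: [-0.2, 0.0, -1.0]
grip_width: 43.4
finger_force: 30.0
jig [ -59.7 -102.7] z board 92.7 F [-0.2  0.  -1. ] w 43.4
shift [26.7  7.8 62.6] turn -0.0 q6 0.12
```

```bash
echo '30,18,8,30,0 | 30,18,8,55,0 | 30,18,8,62,0 | 30,18,8,64,0 | 30,18,8,64,0' > next.json && python3 shift.py next.json; echo '30,5,0,0,0 | 30,10,0,0,0 | 30,13,0,0,0 | 30,16,0,0,0' > next.json && python3 shift.py next.json
python3 - <<'E'
from h import *
at()
E
```

```text
time: 13.88
tool_pos: [611.0, 99.0, 201.9]
tcp_rot: [3.14, -0.0, 1.456]
contact_force: [0.7, 0.6, -1.3]
grip_width: 43.6
finger_force: 30.0
time: 14.38
tool_pos: [612.6, 114.9, 201.1]
tcp_rot: [-3.141, 0.002, 1.457]
contact_force: [-1.3, -12.0, 3.9]
grip_width: 43.7
finger_force: 29.9
jig [-50.4 -68.9] z board 30.1 F [ -1.3 -12.    3.9] w 43.7
```

Block 1 is against the left fence (−12 N). Release, then push it back.

```bash
echo '30,-1,0,0,0 | 52,-1,0,0,0 | 52,-1,0,0,0 | 52,-1,0,-10,0 | 52,-1,0,-60,0' > next.json && python3 shift.py next.json; echo '0,0,-30,0,0 | 0,0,-60,0,0 | 0,0,-60,0,0 | 0,0,-60,0,0 | 0,0,-60,0,0' > next.json && python3 shift.py next.json;  python3 - <<'E'
from h import *
at(); gj(-52-22-24,-69,25)
E
```

```text
time: 15.0
tool_pos: [611.7, 114.2, 259.2]
tcp_rot: [-3.135, 0.001, 1.457]
contact_force: [0.2, -0.4, 0.3]
grip_width: 51.9
finger_force: 0.0
time: 15.62
tool_pos: [553.7, 121.0, 261.2]
tcp_rot: [3.14, -0.0, 1.457]
contact_force: [-0.5, -0.6, -1.0]
grip_width: 6.5
finger_force: 0.0
jig [-109.4  -69.2] z board 90.2 F [-0.5 -0.6 -1. ] w 6.5
shift [ 0.2 11.3 65.2] turn -0.0 q6 0.19
```

```bash
echo '0,0,0,40,0 | 0,0,0,64,0 | 0,0,0,64,0 | 0,0,12,64,0 | 0,0,20,64,0' > next.json && python3 shift.py next.json; echo '0,0,8,0,0 | 0,0,14,0,0 | 0,0,18,0,0 | 0,0,22,0,0 | 0,0,24,0,0' > next.json && python3 shift.py next.json;  python3 - <<'E'
from h import *
at()
E
```

```text
time: 16.25
tool_pos: [574.4, 118.7, 198.4]
tcp_rot: [3.138, -0.001, 1.457]
contact_force: [-0.5, -0.5, 1.3]
grip_width: 0.4
finger_force: 0.8
time: 16.88
tool_pos: [596.8, 116.1, 197.0]
tcp_rot: [-3.141, 0.0, 1.457]
contact_force: [-0.6, 0.3, 2.1]
grip_width: 0.6
finger_force: 1.0
jig [-66.3 -69.2] z board 26.0 F [-0.6  0.3  2.1] w 0.6
```

```bash
echo '0,0,1,0,0 | 0,0,2,0,0 | 0,0,3,0,0 | 0,0,4,0,0' > next.json && python3 shift.py next.json; echo '0,0,1,0,0 | 0,0,2,0,0' > next.json && python3 shift.py next.json;  python3 - <<'E'
from h import *
at()
E
```

```text
time: 17.38
tool_pos: [600.7, 115.7, 197.0]
tcp_rot: [3.142, 0.0, 1.457]
contact_force: [-1.5, 0.3, 0.9]
grip_width: 0.5
finger_force: 0.7
time: 17.62
tool_pos: [601.9, 115.7, 197.0]
tcp_rot: [-3.139, 0.0, 1.457]
contact_force: [-9.6, 1.5, 6.3]
grip_width: 0.5
finger_force: 4.6
jig [-61.7 -69.1] z board 26.0 F [-9.6  1.5  6.3] w 0.5
```

Block 1 seated (−9.6 N at the fence). Back off toward block B, and check numerically by image difference that B, C, timer have not moved.

```bash
python3 - <<'E'
from h import *
go(527,-276,120,.153)
E
echo '0,0,-12,-5,0 | 60,-40,-40,-50,-0.05 | 60,-100,-42,-80,-0.1 | 60,-160,-44,-90,-0.15 | 60,-220,-46,-90,-0.2' > next.json && python3 shift.py next.json
cat >> h.py <<'E'
def diff(view,ref,pts,r=12):
    c=optics.capture(view); a=np.load(f"pics/{ref}.npz"); o=[]
    for X in pts:
        u,v=proj(a,[X])[0].astype(int); s=np.s_[v-r:v+r,u-r:u+r]
        o.append(round(float(np.abs(c["color"][s].astype(int)-a["color"][s]).mean()),1))
    print(view,o); return c
def top(u0):pass
E
python3 - <<'E'
from h import *
P=[(527,-276,38),(421,-284,38),(508,306,58)]
diff("scene","s1",P);diff("side","d1",P)
go(527,-276,120,.153)
E
```

```text
shift [-397.6  -29.6  -81.8] turn -0.267 q6 0.18
time: 18.25
tool_pos: [532.0, -96.1, 288.8]
tcp_rot: [3.137, 0.002, 1.659]
contact_force: [0.1, -0.4, -0.4]
grip_width: 36.0
finger_force: 0.0
scene [38.1, 2.2, 2.8]
side [2.8, 2.9, 37.6]
shift [-174.9  -19.1    9.3] turn -0.072 q6 -0.41
```

```bash
echo '62,-58,-6,3,-0.03 | 62,-116,-12,6,-0.07 | 62,-175,-19,9,-0.07 | 62,-175,-19,9,-0.07' > next.json && python3 shift.py next.json
python3 - <<'E'
from h import *
c=cap("wrist","w7"); go(527,-276,28,.153)
# wood top outline: project the expected top and compare inside/outside brightness along the edges
X=lambda a,b:(527+np.cos(.153)*a-np.sin(.153)*b,-276+np.sin(.153)*a+np.cos(.153)*b,38)
print(proj(c,[X(22,70),X(-22,70),X(-22,0),X(22,0)]))
g=c["color"].astype(int)
for b in (20,35,50):
    r=proj(c,[X(t,b) for t in range(-40,41,4)]).round().astype(int); print([g[v,u].sum()//3 for u,v in r])
E
```

```text
time: 18.85
tool_pos: [527.9, -273.8, 277.7]
tcp_rot: [3.141, 0.002, 1.722]
contact_force: [0.2, 0.7, 0.1]
grip_width: 62.0
finger_force: 0.0
shift [-4.1 -1.8 90.6] turn -0.0 q6 -0.76
[[350.89479381 115.39356244]
 [287.56564321 115.58202883]
 [290.65577099 211.14285075]
 [348.74104922 210.97468298]]
[np.int64(116), np.int64(118), np.int64(119), np.int64(127), np.int64(118), np.int64(137), np.int64(127), np.int64(140), np.int64(141), np.int64(139), np.int64(146), np.int64(138), np.int64(131), np.int64(127), np.int64(140), np.int64(139), np.int64(121), np.int64(122), np.int64(122), np.int64(120), np.int64(119)]
[np.int64(111), np.int64(112), np.int64(116), np.int64(117), np.int64(113), np.int64(161), np.int64(133), np.int64(187), np.int64(212), np.int64(207), np.int64(174), np.int64(205), np.int64(184), np.int64(185), np.int64(210), np.int64(157), np.int64(117), np.int64(119), np.int64(123), np.int64(114), np.int64(127)]
[np.int64(127), np.int64(118), np.int64(117), np.int64(114), np.int64(116), np.int64(201), np.int64(208), np.int64(213), np.int64(218), np.int64(222), np.int64(220), np.int64(189), np.int64(202), np.int64(197), np.int64(218), np.int64(206), np.int64(177), np.int64(176), np.int64(183), np.int64(124), np.int64(116)]
```

Edges at ±22 mm as predicted; grasp B.

```bash
echo '62,-4,-2,50,0 | 62,-4,-2,80,0 | 62,-4,-2,91,0 | 62,-4,-2,91,0 | 30,-4,-2,91,0' > next.json && python3 shift.py next.json; echo '30,0,0,0,0 | 30,0,0,0,0 | 30,0,0,0,0 | 30,0,0,-40,0 | 30,0,0,-85,0' > next.json && python3 shift.py next.json
python3 - <<'E'
from h import *
at(); gj(-66-30,-85,90)
E
```

```text
time: 19.52
tool_pos: [527.8, -274.6, 188.4]
tcp_rot: [3.14, 0.002, 1.727]
contact_force: [0.8, -0.5, -0.7]
grip_width: 55.9
finger_force: 0.0
time: 20.15
tool_pos: [526.8, -274.7, 272.2]
tcp_rot: [-3.14, -0.002, 1.727]
contact_force: [1.0, -0.8, -0.6]
grip_width: 43.8
finger_force: 30.0
jig [ -91.7 -465.2] z board 101.2 F [ 1.  -0.8 -0.6] w 43.8
shift [367.6  97.2  11.6] turn 0.27 q6 -0.77
```

```bash
echo '30,58,15,2,0.05 | 30,116,31,4,0.1 | 30,174,46,6,0.16 | 30,232,61,8,0.21 | 30,290,77,10,0.27' > next.json && python3 shift.py next.json
python3 - <<'E'
from h import *
at(); gj(-66-30,-85,90);gj(-66-30,-85,30)
E
```

```text
time: 20.78
tool_pos: [558.0, 25.4, 262.0]
tcp_rot: [3.141, 0.0, 1.454]
contact_force: [0.3, -0.9, -1.4]
grip_width: 44.1
finger_force: 30.0
jig [ -94.4 -163.7] z board 91.0 F [ 0.3 -0.9 -1.4] w 44.1
shift [78.7 -1.7  1. ] turn -0.002 q6 0.02
shift [78.7 -1.8 61. ] turn -0.002 q6 0.02
```

```bash
echo '30,50,-2,0,0 | 30,78,-2,30,0 | 30,78,-2,55,0 | 30,78,-2,61,0 | 30,78,-2,62,0' > next.json && python3 shift.py next.json; echo '30,5,0,0,0 | 30,9,0,0,0 | 30,12,0,0,0 | 30,14,0,0,0' > next.json && python3 shift.py next.json
python3 - <<'E'
from h import *
at()
E
```

```text
time: 21.4
tool_pos: [565.1, 101.2, 200.4]
tcp_rot: [3.142, 0.0, 1.457]
contact_force: [1.4, -0.6, -1.3]
grip_width: 43.9
finger_force: 30.0
time: 21.9
tool_pos: [566.7, 115.4, 200.1]
tcp_rot: [3.141, 0.0, 1.457]
contact_force: [0.2, -0.7, -0.1]
grip_width: 43.8
finger_force: 30.0
jig [-96.  -73.3] z board 29.1 F [ 0.2 -0.7 -0.1] w 43.8
```

```bash
echo '30,2,0,0,0 | 30,3,0,0,0 | 30,4,0,0,0 | 30,5,0,0,0' > next.json && python3 shift.py next.json; echo '30,1,0,0,0 | 30,2,0,0,0' > next.json && python3 shift.py next.json
python3 - <<'E'
from h import *
at()
E
```

```text
time: 22.4
tool_pos: [567.3, 120.2, 200.1]
tcp_rot: [3.141, 0.0, 1.457]
contact_force: [-0.1, -1.8, 1.8]
grip_width: 43.9
finger_force: 30.0
time: 22.65
tool_pos: [567.5, 121.9, 200.1]
tcp_rot: [3.141, 0.001, 1.457]
contact_force: [-0.9, -8.5, 4.4]
grip_width: 44.0
finger_force: 30.0
jig [-96.  -66.9] z board 29.1 F [-0.9 -8.5  4.4] w 44.0
```

```bash
echo '30,-1,0,0,0 | 52,-1,0,0,0 | 52,-1,0,0,0 | 52,-1,0,-10,0 | 52,-1,0,-60,0' > next.json && python3 shift.py next.json; echo '0,0,-30,0,0 | 0,0,-58,0,0 | 0,0,-58,0,0 | 0,0,-58,0,0 | 0,0,-58,40,0' > next.json && python3 shift.py next.json; echo '0,0,0,22,0 | 0,0,0,22,0 | 0,0,10,22,0 | 0,0,20,22,0 | 0,0,30,22,0' > next.json && python3 shift.py next.json
python3 - <<'E'
from h import *
at()
E
```

```text
time: 23.28
tool_pos: [566.4, 121.2, 258.3]
tcp_rot: [-3.135, 0.001, 1.457]
contact_force: [0.9, -0.2, 1.0]
grip_width: 52.1
finger_force: 0.0
time: 23.9
tool_pos: [512.1, 127.9, 222.1]
tcp_rot: [3.133, -0.002, 1.457]
contact_force: [0.5, 0.1, -1.0]
grip_width: 6.9
finger_force: 0.0
time: 24.52
tool_pos: [540.5, 124.3, 198.8]
tcp_rot: [3.14, -0.0, 1.457]
contact_force: [-1.6, 0.2, 0.8]
grip_width: 0.3
finger_force: 0.9
jig [-122.9  -67.4] z board 27.8 F [-1.6  0.2  0.8] w 0.3
```

```bash
echo '0,0,5,0,0 | 0,0,9,0,0 | 0,0,13,0,0 | 0,0,15,0,0' > next.json && python3 shift.py next.json; echo '0,0,1,0,0 | 0,0,2,0,0' > next.json && python3 shift.py next.json
python3 - <<'E'
from h import *
at()
E
```

```text
time: 25.02
tool_pos: [554.5, 122.7, 197.9]
tcp_rot: [3.142, 0.0, 1.457]
contact_force: [-2.0, -0.1, 2.6]
grip_width: 0.7
finger_force: 1.0
time: 25.28
tool_pos: [556.3, 122.5, 197.9]
tcp_rot: [-3.141, 0.0, 1.457]
contact_force: [-1.2, 0.1, 1.2]
grip_width: 0.2
finger_force: 0.9
jig [-107.2  -67.4] z board 26.9 F [-1.2  0.1  1.2] w 0.2
```

```bash
echo '0,0,1,0,0 | 0,0,2,0,0 | 0,0,2,0,0' > next.json && python3 shift.py next.json
python3 - <<'E'
from h import *
at()
E
```

```text
time: 25.65
tool_pos: [558.1, 122.4, 197.9]
tcp_rot: [-3.14, 0.0, 1.457]
contact_force: [-5.1, 0.4, 3.1]
grip_width: 0.6
finger_force: 2.4
jig [-105.6  -67.4] z board 26.9 F [-5.1  0.4  3.1] w 0.6
```

Row of two tight at predicted −105.6. Now C.

```bash
echo '0,0,-12,-5,0 | 60,-50,-35,-50,-0.06 | 60,-105,-55,-80,-0.12 | 60,-160,-75,-85,-0.18 | 60,-218,-90,-85,-0.25' > next.json && python3 shift.py next.json
python3 - <<'E'
from h import *
P=[(421,-284,38),(508,306,58)]
diff("scene","s1",P);diff("side","d1",P)
go(421,-284,120,.226)
E
```

```text
time: 26.28
tool_pos: [444.6, -81.2, 284.2]
tcp_rot: [3.138, 0.002, 1.71]
contact_force: [0.8, -1.0, -0.2]
grip_width: 35.6
finger_force: 0.0
scene [25.3, 3.9]
side [1.5, 20.4]
shift [-194.6  -49.     5. ] turn -0.094 q6 -0.49
```

```bash
echo '62,-55,-14,1,-0.04 | 62,-110,-28,3,-0.09 | 62,-165,-42,5,-0.09 | 62,-195,-49,5,-0.09 | 62,-195,-49,5,-0.09' > next.json && python3 shift.py next.json
python3 - <<'E'
from h import *
c=cap("wrist","w8"); go(421,-284,28,.226)
a=.226
X=lambda t,b:(421+np.cos(a)*t-np.sin(a)*b,-284+np.sin(a)*t+np.cos(a)*b,38)
g=c["color"].astype(int)
for b in (25,40,55,62,66,70,74,78):
    r=proj(c,[X(t,b) for t in range(-40,41,4)]).round().astype(int); print(b,[int(g[v,u].sum()//3) for u,v in r])
E
```

```text
time: 27.0
tool_pos: [423.5, -281.2, 277.9]
tcp_rot: [3.141, 0.001, 1.794]
contact_force: [-0.2, 1.0, -0.1]
grip_width: 62.2
finger_force: 0.0
shift [-3.5 -3.5 90.8] turn -0.002 q6 -0.96
25 [106, 110, 101, 105, 116, 143, 142, 148, 141, 150, 144, 121, 133, 142, 146, 123, 108, 114, 115, 112, 115]
40 [162, 100, 93, 96, 99, 217, 213, 214, 217, 217, 217, 214, 195, 217, 218, 167, 152, 153, 151, 113, 108]
55 [106, 114, 112, 109, 107, 141, 128, 140, 137, 134, 126, 198, 191, 198, 221, 193, 169, 168, 169, 180, 183]
62 [80, 66, 113, 116, 104, 130, 128, 125, 126, 134, 128, 140, 128, 209, 215, 207, 169, 172, 171, 174, 187]
66 [100, 78, 101, 117, 109, 133, 142, 127, 128, 132, 136, 124, 118, 136, 217, 199, 175, 177, 173, 170, 183]
70 [108, 70, 75, 117, 114, 113, 114, 121, 117, 112, 108, 100, 101, 101, 101, 111, 173, 174, 169, 160, 186]
74 [116, 114, 73, 79, 112, 118, 116, 116, 114, 109, 108, 108, 109, 99, 107, 110, 111, 142, 169, 177, 122]
78 [118, 118, 111, 76, 62, 117, 114, 112, 116, 115, 106, 105, 105, 102, 106, 107, 108, 111, 111, 173, 112]
```

Exactly aligned (end at ~69 mm). Grasp C.

```bash
echo '62,-3,-3,50,0 | 62,-3,-3,80,0 | 62,-3,-3,91,0 | 62,-3,-3,91,0 | 30,-3,-3,91,0' > next.json && python3 shift.py next.json; echo '30,0,0,0,0 | 30,0,0,0,0 | 30,0,0,0,0 | 30,0,0,-40,0 | 30,0,0,-85,0' > next.json && python3 shift.py next.json
python3 - <<'E'
from h import *
at(); gj(-110-30,-85,90)
E
```

```text
time: 27.68
tool_pos: [422.0, -283.3, 188.1]
tcp_rot: [3.14, 0.002, 1.797]
contact_force: [-0.2, 0.3, 0.4]
grip_width: 55.8
finger_force: 0.0
time: 28.3
tool_pos: [421.2, -283.3, 272.4]
tcp_rot: [-3.141, -0.001, 1.797]
contact_force: [0.1, -0.3, -0.8]
grip_width: 44.0
finger_force: 29.8
jig [-195.5 -485.8] z board 101.4 F [ 0.1 -0.3 -0.8] w 44.0
shift [359.3 185.9  11.8] turn 0.34 q6 -0.97
```

```bash
echo '30,54,28,2,0.07 | 30,108,56,4,0.14 | 30,162,84,6,0.2 | 30,216,112,8,0.27 | 30,270,140,10,0.34' > next.json && python3 shift.py next.json
python3 - <<'E'
from h import *
at(); gj(-110-30,-85,30)
E
```

```text
time: 28.92
tool_pos: [497.6, 12.9, 262.1]
tcp_rot: [3.141, 0.0, 1.454]
contact_force: [0.5, -0.5, -1.2]
grip_width: 44.0
finger_force: 29.8
jig [-152.9 -183. ] z board 91.1 F [ 0.5 -0.5 -1.2] w 44.0
shift [98.  12.6 61.1] turn -0.003 q6 -0.01
```

```bash
echo '30,50,12,0,0 | 30,96,12,20,0 | 30,97,12,50,0 | 30,97,12,61,0 | 30,97,12,62,0' > next.json && python3 shift.py next.json; echo '30,5,0,0,0 | 30,9,0,0,0 | 30,12,0,0,0 | 30,14,0,0,0 | 30,16,0,0,0' > next.json && python3 shift.py next.json
python3 - <<'E'
from h import *
at()
E
```

```text
time: 29.55
tool_pos: [520.3, 105.7, 199.8]
tcp_rot: [-3.141, 0.0, 1.456]
contact_force: [0.7, -0.0, -1.5]
grip_width: 43.8
finger_force: 29.9
time: 30.18
tool_pos: [522.1, 122.1, 199.9]
tcp_rot: [3.142, 0.0, 1.457]
contact_force: [-0.2, -0.8, -1.8]
grip_width: 43.8
finger_force: 29.9
jig [-141.1  -71.7] z board 28.9 F [-0.2 -0.8 -1.8] w 43.8
```

```bash
echo '30,2,0,0,0 | 30,3,0,0,0 | 30,4,0,0,0 | 30,4,0,0,0' > next.json && python3 shift.py next.json
python3 - <<'E'
from h import *
at()
E
```

```text
time: 30.68
tool_pos: [522.6, 125.5, 199.9]
tcp_rot: [-3.141, 0.001, 1.457]
contact_force: [-0.7, -4.0, -0.1]
grip_width: 43.9
finger_force: 29.9
jig [-141.1  -68.4] z board 28.9 F [-0.7 -4.  -0.1] w 43.9
```

```bash
echo '30,1,0,0,0 | 30,1,0,0,0 | 52,0,0,0,0 | 52,0,0,0,0 | 52,0,0,-30,0' > next.json && python3 shift.py next.json; echo '0,0,-20,-30,0 | 0,0,-56,-30,0 | 0,0,-56,-30,0 | 0,0,-56,-30,0 | 0,0,-56,10,0' > next.json && python3 shift.py next.json; echo '0,0,0,22,0 | 0,0,0,22,0 | 0,0,10,22,0 | 0,0,20,22,0 | 0,0,28,22,0' > next.json && python3 shift.py next.json
python3 - <<'E'
from h import *
at()
E
```

```text
time: 31.3
tool_pos: [521.9, 126.1, 228.4]
tcp_rot: [-3.137, 0.001, 1.457]
contact_force: [0.7, -0.2, 0.2]
grip_width: 52.0
finger_force: 0.0
time: 31.92
tool_pos: [469.2, 132.5, 221.5]
tcp_rot: [3.134, -0.002, 1.457]
contact_force: [0.2, -0.3, -0.5]
grip_width: 6.8
finger_force: 0.0
time: 32.55
tool_pos: [495.8, 129.0, 198.6]
tcp_rot: [3.14, -0.0, 1.457]
contact_force: [-1.2, 1.2, 1.4]
grip_width: 0.3
finger_force: 0.9
jig [-167.8  -67.8] z board 27.6 F [-1.2  1.2  1.4] w 0.3
```

Target centre ≈ −149.7.

```bash
echo '0,0,5,0,0 | 0,0,10,0,0 | 0,0,13,0,0 | 0,0,15,0,0 | 0,0,17,0,0' > next.json && python3 shift.py next.json; echo '0,0,1,0,0 | 0,0,1.5,0,0 | 0,0,1.5,0,0' > next.json && python3 shift.py next.json
python3 - <<'E'
from h import *
at()
E
```

```text
time: 33.17
tool_pos: [511.6, 127.2, 197.8]
tcp_rot: [-3.141, 0.0, 1.457]
contact_force: [-1.9, -0.1, 1.5]
grip_width: 0.3
finger_force: 1.0
time: 33.55
tool_pos: [513.2, 127.0, 197.9]
tcp_rot: [3.141, 0.0, 1.457]
contact_force: [-0.9, 0.6, 1.1]
grip_width: 0.5
finger_force: 0.8
jig [-150.6  -67.8] z board 26.9 F [-0.9  0.6  1.1] w 0.5
```

```bash
echo '0,0,1,0,0 | 0,0,2,0,0 | 0,0,3,0,0 | 0,0,3,0,0' > next.json && python3 shift.py next.json
python3 - <<'E'
from h import *
at()
E
```

```text
time: 34.05
tool_pos: [514.9, 126.9, 197.8]
tcp_rot: [-3.137, 0.001, 1.457]
contact_force: [-9.2, 1.4, 8.3]
grip_width: -0.0
finger_force: 4.8
jig [-149.6  -67.8] z board 26.8 F [-9.2  1.4  8.3] w -0.0
```

Row tight in x. Now snug all ends toward the left fence: open fingers reach blocks 1 and 3 together, closed fingers block 2.

```bash
echo '0,0,-8,0,0 | 0,0,-10,-50,0 | 60,-20,0,-65,0 | 80,-70,20,-65,0 | 80,-112,50,-65,0' > next.json && python3 shift.py next.json
python3 - <<'E'
from h import *
at(); gj(-66,-175,26)
E
```

```text
time: 34.67
tool_pos: [553.2, 8.5, 263.4]
tcp_rot: [3.14, 0.0, 1.458]
contact_force: [0.8, 0.5, -0.4]
grip_width: 26.1
finger_force: 0.0
jig [ -97.1 -181.1] z board 92.4 F [ 0.8  0.5 -0.4] w 26.1
shift [ 6.1 31.  66.4] turn 0.001 q6 -0.01
```

```bash
echo '84,0,31,0,0 | 84,0,31,10,0 | 84,0,31,20,0 | 84,0,31,50,0 | 84,0,31,66,0' > next.json && python3 shift.py next.json; echo '84,4,0,0,0 | 84,10,0,0,0 | 84,16,0,0,0 | 84,21,0,0,0 | 84,24,0,0,0' > next.json && python3 shift.py next.json
python3 - <<'E'
from h import *
at()
E
```

```text
time: 35.3
tool_pos: [582.5, 6.9, 195.0]
tcp_rot: [-3.138, 0.0, 1.458]
contact_force: [-0.4, 0.8, 0.8]
grip_width: 75.6
finger_force: 0.0
time: 35.92
tool_pos: [586.7, 30.5, 197.2]
tcp_rot: [3.141, 0.0, 1.457]
contact_force: [-0.0, -0.1, -0.1]
grip_width: 83.9
finger_force: 0.0
jig [ -66.5 -155.4] z board 26.2 F [-0.  -0.1 -0.1] w 83.9
```

```bash
echo '84,2,0,0,0 | 84,4,0,0,0 | 84,5,0,0,0 | 84,6,0,0,0 | 84,6,0,0,0' > next.json && python3 shift.py next.json
python3 - <<'E'
from h import *
at()
E
```

```text
time: 36.55
tool_pos: [587.3, 36.0, 196.8]
tcp_rot: [-3.142, 0.0, 1.457]
contact_force: [0.1, -0.0, 0.4]
grip_width: 84.3
finger_force: 0.0
jig [ -66.6 -149.8] z board 25.8 F [ 0.1 -0.   0.4] w 84.3
```

```bash
echo '84,1,0,0,0 | 84,2,0,0,0 | 84,3,0,0,0 | 84,3,0,0,0' > next.json && python3 shift.py next.json
python3 - <<'E'
from h import *
at()
E
```

```text
time: 37.05
tool_pos: [587.6, 38.1, 196.9]
tcp_rot: [-3.141, 0.001, 1.456]
contact_force: [0.1, -5.9, 0.7]
grip_width: 84.0
finger_force: 2.9
jig [ -66.6 -147.9] z board 25.9 F [ 0.1 -5.9  0.7] w 84.0
```

```bash
echo '84,1,0,0,0 | 84,1,0,0,0' > next.json && python3 shift.py next.json; echo '84,-10,0,0,0 | 0,-10,0,0,0 | 0,-10,0,0,0 | 0,-10,0,0,0 | 0,-10,0,0,0' > next.json && python3 shift.py next.json;echo '0,4,0,0,0 | 0,8,0,0,0 | 0,9,0,0,0 | 0,10,0,0,0 | 0,10,0,0,0' > next.json && python3 shift.py next.json
python3 - <<'E'
from h import *
at()
E
```

```text
time: 37.3
tool_pos: [587.6, 38.4, 196.9]
tcp_rot: [-3.141, 0.002, 1.456]
contact_force: [-1.6, -10.3, 1.5]
grip_width: 83.9
finger_force: 5.0
time: 37.92
tool_pos: [586.6, 30.3, 196.8]
tcp_rot: [-3.142, 0.0, 1.457]
contact_force: [0.7, -0.6, -0.2]
grip_width: 48.6
finger_force: 0.0
time: 38.55
tool_pos: [589.1, 36.5, 197.7]
tcp_rot: [3.137, 0.006, 1.457]
contact_force: [3.4, -23.3, 1.3]
grip_width: 1.2
finger_force: 10.7
jig [ -64.1 -150.1] z board 26.7 F [  3.4 -23.3   1.3] w 1.2
```

Block 2 resisted at −150 (2 mm sooner). Look from above.

```bash
echo '0,-10,0,0,0 | 0,-20,-2,-60,0 | 0,-60,-30,-100,0 | 0,-80,-50,-100,0 | 0,-80,-50,-100,0' > next.json && python3 shift.py next.json
python3 - <<'E'
from h import *
at(); c=cap("wrist","w9"); q=proj(c,[[*jw(x,y),50] for x in(22,-140) for y in(22,-145)]); print(q)
u0,v0=np.maximum(q.min(0).astype(int)-15,0);u1,v1=q.max(0).astype(int)+15; print(u0,v0,u1,v1); s=min(790/(u1-u0),590/(v1-v0)); print(s); crop(c,"w9c",u0,v0,u1,v1,s)
E
```

```text
time: 39.17
tool_pos: [527.8, -34.4, 297.5]
tcp_rot: [-3.142, -0.0, 1.455]
contact_force: [0.3, -0.5, 0.1]
grip_width: 0.6
finger_force: 0.0
jig [-117.6 -226.5] z board 126.5 F [ 0.3 -0.5  0.1] w 0.6
[[ 569.59556022 -218.54959349]
 [ 518.14129464   95.60285527]
 [ 279.92782112 -217.55285655]
 [ 289.30564359   96.22766156]]
264 0 584 111
2.46875
```

View pics/w9c.png

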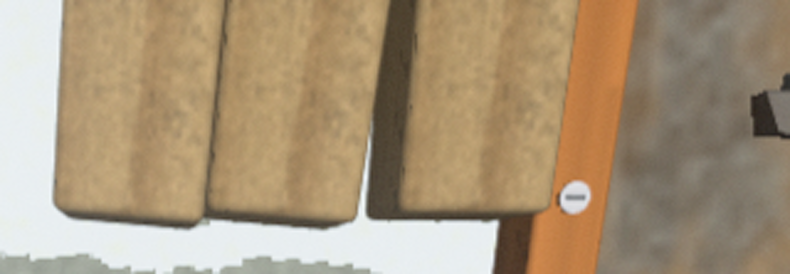

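Blocks 2 and 3 have swung slightly open at their right ends (gap at crop (370,150)). Push from the front near the right ends.

Run:
```python
from h import *
gj(-175,-112,26)
```

```text
shift [113.8 -58.3 100.2] turn -0.001 q6 -0.09
```

```bash
echo '0,50,-50,0,0 | 0,105,-58,0,0 | 0,114,-58,30,0 | 0,114,-58,80,0 | 0,114,-58,100,0' > next.json && python3 shift.py next.json; echo '0,0,8,0,0 | 0,0,13,0,0 | 0,0,17,0,0 | 0,0,20,0,0 | 0,0,22,0,0' > next.json && python3 shift.py next.json
python3 - <<'E'
from h import *
at()
E
```

```text
time: 39.85
tool_pos: [483.8, 87.4, 194.0]
tcp_rot: [-3.137, 0.0, 1.459]
contact_force: [-0.7, 0.2, 0.8]
grip_width: 0.6
finger_force: 0.0
time: 40.48
tool_pos: [506.2, 83.5, 197.3]
tcp_rot: [3.141, 0.0, 1.457]
contact_force: [-1.8, -0.4, 1.4]
grip_width: 0.5
finger_force: 1.0
jig [-152.5 -111.9] z board 26.3 F [-1.8 -0.4  1.4] w 0.5
```

```bash
echo '0,0,1,0,0 | 0,0,2,0,0 | 0,0,3,0,0 | 0,0,4,0,0 | 0,0,4,0,0' > next.json && python3 shift.py next.json
python3 - <<'E'
from h import *
at()
E
```

```text
time: 41.1
tool_pos: [509.3, 83.1, 196.8]
tcp_rot: [-3.139, 0.0, 1.457]
contact_force: [-6.6, 0.1, 5.6]
grip_width: 0.6
finger_force: 3.6
jig [-149.8 -111.9] z board 25.8 F [-6.6  0.1  5.6] w 0.6
```

```bash
echo '0,0,0.5,0,0 | 0,0,-5,0,0 | 0,40,-5,0,0 | 0,70,-5,0,0 | 0,70,-2,0,0' > next.json && python3 shift.py next.json; echo '0,0,1,0,0 | 0,0,2,0,0 | 0,0,3,0,0 | 0,0,3,0,0' > next.json && python3 shift.py next.json;python3 - <<'E'
from h import *
at()
E
```

```text
time: 41.72
tool_pos: [516.3, 154.6, 196.9]
tcp_rot: [3.14, -0.001, 1.46]
contact_force: [0.0, -0.2, 0.6]
grip_width: 0.4
finger_force: 0.0
time: 42.22
tool_pos: [517.7, 152.2, 196.6]
tcp_rot: [-3.137, 0.0, 1.456]
contact_force: [-8.2, 4.4, 4.4]
grip_width: 0.6
finger_force: 4.2
jig [-149.6  -42.4] z board 25.6 F [-8.2  4.4  4.4] w 0.6
```

```bash
echo '0,0,-8,0,0 | 0,0,-10,-50,0 | 0,-60,0,-100,0 | 0,-120,30,-130,0 | 0,-175,60,-150,0' > next.json && python3 shift.py next.json; echo '0,0,15,0,0 | 0,-20,15,0,0 | 0,-20,15,0,0' > next.json && python3 shift.py next.json
python3 - <<'E'
from h import *
at(); c=cap("wrist","w10"); q=proj(c,[[*jw(x,y),50] for x in(22,-140) for y in(22,-145)]); print(q)
u0,v0=np.maximum(q.min(0).astype(int)-15,0);u1,v1=q.max(0).astype(int)+15; print(u0,v0,u1,v1); s=min(790/(u1-u0),590/(v1-v0)); print(s); crop(c,"w10c",u0,v0,u1,v1,s)
E
```

```text
time: 42.85
tool_pos: [549.0, -4.6, 338.5]
tcp_rot: [3.139, 0.001, 1.457]
contact_force: [0.3, 0.3, -1.6]
grip_width: 0.7
finger_force: 0.0
time: 43.22
tool_pos: [560.9, -25.5, 336.2]
tcp_rot: [-3.14, 0.001, 1.455]
contact_force: [-0.5, 0.2, 0.2]
grip_width: 0.4
finger_force: 0.0
jig [ -86.  -214.1] z board 165.2 F [-0.5  0.2  0.2] w 0.4
[[ 476.49672814 -136.7460296 ]
 [ 449.6083609   113.3750338 ]
 [ 242.43938835 -135.71864693]
 [ 257.01473601  113.92316169]]
227 0 491 128
2.992424242424242
```

View pics/w10c.png

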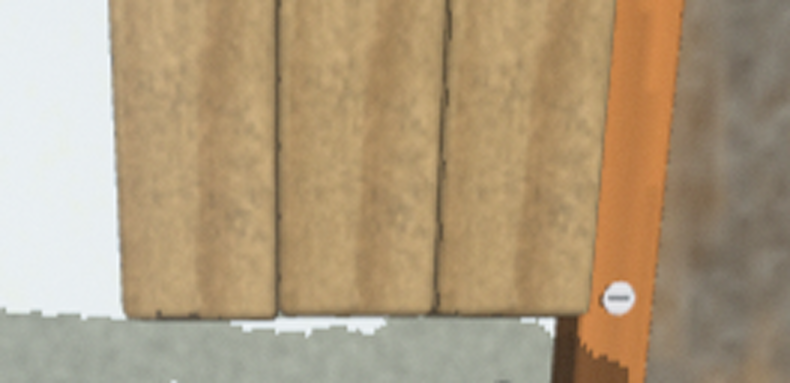

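Row is tight; ends differ by about a millimetre (crop rows 318/314/313). Gently push block 3's end, then 2 and 1, centred.

Run:
```python
from h import *
gj(-110,-158,26)
```

```text
shift [ 55.1 -23.9 139.3] turn -0.001 q6 -0.07
```

```bash
echo '0,20,-24,50,0 | 0,50,-24,100,0 | 0,55,-24,135,0 | 0,55,-24,139,0 | 0,55,-24,139,0' > next.json && python3 shift.py next.json; echo '0,4,0,0,0 | 0,6,0,0,0 | 0,8,0,0,0 | 0,9,0,0,0 | 0,10,0,0,0' > next.json && python3 shift.py next.json
python3 - <<'E'
from h import *
at()
E
```

```text
time: 43.9
tool_pos: [544.3, 33.4, 198.5]
tcp_rot: [3.141, 0.0, 1.457]
contact_force: [0.9, 0.3, 0.4]
grip_width: 0.7
finger_force: 0.0
time: 44.52
tool_pos: [545.3, 43.0, 197.9]
tcp_rot: [3.141, 0.001, 1.457]
contact_force: [-1.8, -6.2, 2.0]
grip_width: 0.4
finger_force: 3.2
jig [-109.  -147.7] z board 26.9 F [-1.8 -6.2  2. ] w 0.4
```

```bash
echo '0,1,0,0,0 | 0,1,0,0,0' > next.json && python3 shift.py next.json
python3 - <<'E'
from h import *
at()
E
echo '0,-8,0,0,0 | 0,-8,20,0,0 | 0,-8,44,0,0 | 0,-8,44,0,0' > next.json && python3 shift.py next.json; echo '0,4,0,0,0 | 0,6,0,0,0 | 0,7,0,0,0 | 0,8,0,0,0 | 0,8,0,0,0' > next.json && python3 shift.py next.json
python3 - <<'E'
from h import *
at()
E
```

```text
time: 44.78
tool_pos: [545.4, 43.2, 197.9]
tcp_rot: [3.141, 0.002, 1.457]
contact_force: [-1.2, -7.3, 3.0]
grip_width: 0.4
finger_force: 3.8
jig [-109.  -147.7] z board 26.9 F [-1.2 -7.3  3. ] w 0.4
time: 45.28
tool_pos: [589.0, 30.9, 197.5]
tcp_rot: [3.14, -0.0, 1.456]
contact_force: [-0.7, -0.4, 0.2]
grip_width: 0.5
finger_force: 0.0
time: 45.9
tool_pos: [588.3, 38.3, 197.6]
tcp_rot: [-3.14, 0.002, 1.457]
contact_force: [-3.7, -6.7, 1.6]
grip_width: 0.4
finger_force: 3.8
jig [ -66.2 -147.8] z board 26.6 F [-3.7 -6.7  1.6] w 0.4
```

```bash
echo '0,-8,0,0,0 | 0,-8,20,0,0 | 0,-8,43,0,0 | 0,-8,43,0,0' > next.json && python3 shift.py next.json; echo '0,4,0,0,0 | 0,6,0,0,0 | 0,7,0,0,0 | 0,8,0,0,0 | 0,8,0,0,0' > next.json && python3 shift.py next.json
python3 - <<'E'
from h import *
at()
E
```

```text
time: 46.4
tool_pos: [631.7, 26.1, 197.7]
tcp_rot: [3.14, -0.0, 1.456]
contact_force: [-0.4, -0.2, -0.4]
grip_width: 0.0
finger_force: 0.0
time: 47.02
tool_pos: [631.1, 33.3, 197.6]
tcp_rot: [-3.14, 0.002, 1.457]
contact_force: [-4.3, -7.3, 2.2]
grip_width: 0.4
finger_force: 3.7
jig [ -23.1 -147.9] z board 26.6 F [-4.3 -7.3  2.2] w 0.4
```

All three ends at −147.8±0.1. Final front push.

```bash
echo '0,-8,-3,0,0 | 0,-10,-20,-50,0 | 0,0,-80,-70,0 | 0,50,-138,-70,0 | 0,62,-148,-60,0' > next.json && python3 shift.py next.json; echo '0,0,0,40,0 | 0,0,0,58,0 | 0,0,8,60,0 | 0,0,14,60,0 | 0,0,17,60,0' > next.json && python3 shift.py next.json
python3 - <<'E'
from h import *
at()
E
```

```text
time: 47.65
tool_pos: [489.6, 114.1, 258.8]
tcp_rot: [3.14, -0.001, 1.457]
contact_force: [0.4, 0.3, -0.5]
grip_width: 0.5
finger_force: 0.0
time: 48.28
tool_pos: [509.6, 110.6, 198.6]
tcp_rot: [3.139, -0.0, 1.456]
contact_force: [0.2, -0.4, -0.7]
grip_width: 0.4
finger_force: 0.0
jig [-151.9  -84.5] z board 27.6 F [ 0.2 -0.4 -0.7] w 0.4
```

```bash
echo '0,0,1,0,0 | 0,0,2,0,0 | 0,0,2.5,0,0 | 0,0,3,0,0 | 0,0,3.5,0,0' > next.json && python3 shift.py next.json
python3 - <<'E'
from h import *
at()
P=[(508,306,58),(590,405,40)]
diff("scene","s1",P[:1])
go(590,405,200,.204+np.pi/2)
E
```

```text
time: 48.9
tool_pos: [512.0, 110.5, 197.6]
tcp_rot: [-3.141, 0.0, 1.457]
contact_force: [-1.9, 0.4, 1.3]
grip_width: 0.5
finger_force: 0.8
jig [-149.9  -84.5] z board 26.6 F [-1.9  0.4  1.3] w 0.5
scene [2.1]
shift [ 301.5   44.  -161.4] turn 1.253 q6 0.18
```

```bash
echo '0,0,1,0,0 | 0,0,1,0,0' > next.json && python3 shift.py next.json
python3 - <<'E'
from h import *
at()
E
echo '0,0,-8,0,0 | 0,0,-10,-60,0 | 92,20,-10,-115,0.18 | 92,75,0,-140,0.36 | 92,135,10,-150,0.54' > next.json && python3 shift.py next.json;  echo '92,30,12,0,0.18 | 92,55,30,0,0.36 | 92,80,60,0,0.54 | 92,90,80,0,0.7 | 92,90,80,0,0.71' > next.json && python3 shift.py next.json
python3 - <<'E'
from h import *
go(590,405,120,.204+np.pi/2)
E
```

```text
time: 49.2
tool_pos: [512.5, 110.5, 197.6]
tcp_rot: [-3.139, 0.0, 1.457]
contact_force: [-5.3, 1.2, 3.7]
grip_width: 0.2
finger_force: 2.8
jig [-149.7  -84.4] z board 26.6 F [-5.3  1.2  3.7] w 0.2
time: 49.82
tool_pos: [539.0, 244.3, 350.4]
tcp_rot: [3.138, -0.004, 0.909]
contact_force: [1.2, 0.6, 0.0]
grip_width: 25.9
finger_force: 0.0
time: 50.45
tool_pos: [657.6, 265.4, 346.5]
tcp_rot: [3.141, 0.0, 0.206]
contact_force: [0.4, 0.5, -1.1]
grip_width: 75.9
finger_force: 0.0
shift [ -37.5 -150.5   67.4] turn 0.002 q6 1.64
```

```bash
echo '92,-12,-50,0,0 | 92,-25,-100,20,0 | 92,-37,-150,40,0 | 92,-37,-150,60,0 | 92,-37,-150,60,0' > next.json && python3 shift.py next.json
python3 - <<'E'
from h import *
c=cap("wrist","w11"); go(590,405,46,.204+np.pi/2)
g=c["color"].astype(int); a=.204
X=lambda t,b:(590+np.cos(a)*b-np.sin(a)*t,405+np.sin(a)*b+np.cos(a)*t)
for b,z,rg in ((70,14,40),(40,52,24)):
    r=proj(c,[[*X(t,b),z] for t in range(-rg,rg+1,4)]).round().astype(int); print(b,[g[v,u].tolist() for u,v in r])
E
```

```text
time: 51.08
tool_pos: [588.0, 405.8, 285.9]
tcp_rot: [3.14, 0.004, 0.211]
contact_force: [0.6, -0.4, -0.0]
grip_width: 92.2
finger_force: 0.0
shift [ 1.3  0.4 82.4] turn 0.005 q6 1.86
70 [[113, 110, 100], [113, 108, 98], [107, 102, 92], [116, 110, 97], [185, 185, 188], [199, 199, 203], [196, 198, 201], [195, 196, 200], [203, 203, 208], [194, 195, 198], [201, 201, 205], [197, 197, 202], [199, 197, 202], [192, 192, 196], [197, 196, 200], [199, 201, 203], [126, 104, 82], [123, 103, 80], [122, 100, 73], [122, 100, 75], [121, 99, 74]]
40 [[131, 110, 88], [197, 197, 200], [197, 198, 201], [83, 62, 53], [106, 75, 60], [115, 90, 77], [162, 155, 154], [110, 78, 59], [94, 67, 53], [198, 198, 201], [195, 195, 200], [133, 113, 87], [131, 112, 88]]
```

```bash
echo '92,1,0,50,0 | 92,1,0,78,0 | 92,1,0,84,0 | 92,1,0,84,0 | 20,1,0,84,0' > next.json && python3 shift.py next.json; echo '10,0,0,0,0 | 10,0,0,0,0 | 10,0,0,0,0 | 10,0,0,0,0 | 10,0,0,0,0' > next.json && python3 shift.py next.json;python3 - <<'E'
from h import *
at(); print(st()[0])
E
```

```text
time: 51.75
tool_pos: [591.3, 405.6, 206.0]
tcp_rot: [-3.141, -0.004, 0.207]
contact_force: [-0.5, -0.3, 0.5]
grip_width: 85.8
finger_force: 0.0
time: 52.38
tool_pos: [590.6, 405.5, 203.5]
tcp_rot: [3.141, 0.0, 0.207]
contact_force: [-0.1, -0.1, 0.2]
grip_width: 36.3
finger_force: 0.0
jig [-105.3  217.6] z board 32.5 F [-0.1 -0.1  0.2] w 36.3
[590.64026507 405.47962285 203.52605697]
```

```bash
echo '10,0,0,0,0 | 10,0,0,0,0 | 10,0,0,-30,0 | 10,0,0,-80,0 | 10,0,0,-95,0' > next.json && python3 shift.py next.json
python3 - <<'E'
from h import *
at()
go(615,375,140);go(615,270,140); gj(-66,-70,110,False)
E
```

```text
time: 53.0
tool_pos: [591.0, 405.8, 301.0]
tcp_rot: [-3.14, -0.004, 0.207]
contact_force: [0.5, -0.1, -7.8]
grip_width: 23.5
finger_force: 30.0
jig [-104.4  218.3] z board 130.0 F [ 0.5 -0.1 -7.8] w 23.5
shift [16.5 35.2  2. ] turn 0 q6 1.86
shift [ -5.1 138.    1.8] turn 0 q6 1.86
shift [-54.6 285.7  19.4] turn 0 q6 1.86
```

```bash
echo '10,16,35,0,0 | 10,10,70,0,0 | 10,2,105,0,0 | 10,-5,150,0,0.1 | 10,-20,200,0,0.2' > next.json && python3 shift.py next.json
python3 - <<'E'
from h import *
at(); p,R=st(); go(*jw(-66,-70),132,JY+np.pi/2)
E
```

```text
time: 53.62
tool_pos: [611.3, 204.8, 295.5]
tcp_rot: [3.141, 0.005, 0.005]
contact_force: [-0.4, -0.8, -8.2]
grip_width: 23.6
finger_force: 30.0
jig [-62.7  20.4] z board 124.5 F [-0.4 -0.8 -8.2] w 23.6
shift [-14.   89.4   4.6] turn 0.119 q6 1.77
```

```bash
echo '10,-5,40,0,0.06 | 10,-14,80,0,0.12 | 10,-14,89,5,0.12 | 10,-14,89,15,0.12 | 10,-14,89,15,0.12' > next.json && python3 shift.py next.json
python3 - <<'E'
from h import *
at(); gj(-66,-70,83.5,False); go(*jw(-66,-70),132,JY+np.pi/2)
c=cap("wrist","w12")
# far end of plate in the wrist image: colours along the weight axis, top of plate
p,R=st(); g=p+R[:,2]*159; zt=g[2]-44.5+14
q=c["color"].astype(int)
for off in (0,):
    r=[(b,q[tuple(proj(c,[g+R[:,0]*b+R[:,1]*17-[0,0,g[2]-zt]])[0].round().astype(int)[::-1])].tolist()) for b in range(60,100,3)]
    print(r)
E
```

```text
time: 54.25
tool_pos: [598.3, 117.5, 281.6]
tcp_rot: [3.141, 0.004, -0.112]
contact_force: [-0.7, 1.1, -6.7]
grip_width: 24.0
finger_force: 30.0
jig [-65.6 -67.6] z board 110.6 F [-0.7  1.1 -6.7] w 24.0
shift [-0.3  2.3 27.1] turn 0 q6 1.75
shift [-0.5  2.4 -9.4] turn 0.002 q6 1.75
[(60, [142, 142, 146]), (63, [144, 143, 146]), (66, [143, 141, 144]), (69, [143, 143, 145]), (72, [141, 142, 145]), (75, [139, 142, 143]), (78, [141, 141, 143]), (81, [115, 88, 70]), (84, [99, 74, 57]), (87, [87, 75, 61]), (90, [124, 107, 84]), (93, [145, 128, 102]), (96, [137, 120, 99]), (99, [134, 116, 98])]
```

Plate end at 80 mm ahead: grasp centred. Lower onto the row.

```bash
echo '10,0,2,12,0 | 10,0,2,20,0 | 10,0,2,24,0 | 10,0,2,26,0 | 10,0,2,26,0' > next.json && python3 shift.py next.json
python3 - <<'E'
from h import *
at()
E
echo '10,0,0,1,0 | 10,0,0,1.5,0 | 10,0,0,2,0 | 10,0,0,2,0' > next.json && python3 shift.py next.json
python3 - <<'E'
from h import *
at()
E
```

```text
time: 54.92
tool_pos: [598.6, 114.5, 257.7]
tcp_rot: [3.142, -0.0, -0.113]
contact_force: [-0.2, -0.5, -6.3]
grip_width: 23.6
finger_force: 30.0
jig [-64.3 -70.6] z board 86.7 F [-0.2 -0.5 -6.3] w 23.6
time: 55.42
tool_pos: [598.5, 114.6, 255.7]
tcp_rot: [3.141, 0.0, -0.113]
contact_force: [-0.0, -0.8, -7.3]
grip_width: 24.0
finger_force: 30.0
jig [-64.4 -70.6] z board 84.7 F [-0.  -0.8 -7.3] w 24.0
```

```bash
echo '10,0,0,1,0 | 10,0,0,1.5,0 | 10,0,0,2,0 | 10,0,0,2,0' > next.json && python3 shift.py next.json
python3 - <<'E'
from h import *
at()
E
```

```text
time: 55.92
tool_pos: [598.4, 114.6, 254.4]
tcp_rot: [3.142, -0.0, -0.113]
contact_force: [-4.9, 0.3, 3.5]
grip_width: 23.5
finger_force: 30.0
jig [-64.5 -70.5] z board 83.4 F [-4.9  0.3  3.5] w 23.5
```

Touchdown. Release and go look at the timer.

```bash
echo '40,0,0,0,0 | 92,0,0,0,0 | 92,0,0,0,0 | 92,0,0,0,0 | 92,0,0,0,0' > next.json && python3 shift.py next.json; echo '92,0,0,-40,0 | 92,0,0,-90,0 | 92,0,0,-90,0' > next.json && python3 shift.py next.json
python3 - <<'E'
from h import *
diff("scene","s1",[(508,306,58)])
go(508,306,200,-.92); go(508,306,200,-.92+np.pi/2)
E
```

```text
time: 56.55
tool_pos: [598.6, 114.6, 253.6]
tcp_rot: [3.141, -0.0, -0.113]
contact_force: [0.4, 0.6, -0.7]
grip_width: 69.0
finger_force: 0.0
time: 56.92
tool_pos: [599.4, 114.7, 348.2]
tcp_rot: [-3.14, -0.009, -0.113]
contact_force: [-0.1, -0.2, -0.7]
grip_width: 91.4
finger_force: 0.0
scene [2.1]
shift [-112.4 -179.8  -13.8] turn -0.764 q6 1.75
shift [-112.4 -179.8  -13.8] turn 0.807 q6 1.75
```

```bash
echo '92,-22,-36,0,-0.18 | 92,-44,-72,0,-0.36 | 92,-66,-108,0,-0.55 | 92,-90,-144,0,-0.73 | 92,-112,-180,0,-0.92' > next.json && python3 shift.py next.json; echo '92,0,0,0,-0.18 | 92,0,0,0,-0.36 | 92,0,0,0,-0.55 | 92,0,0,0,-0.73 | 92,0,0,0,-0.92' > next.json && python3 shift.py next.json; echo '92,0,0,0,-0.18 | 92,0,0,0,-0.36 | 92,0,0,0,-0.5 | 92,0,0,0,-0.5' > next.json && python3 shift.py next.json
python3 - <<'E'
from h import *
go(508,306,150,-.92+np.pi/2)
c=cap("wrist","w13"); q=proj(c,[[508,306,58]])[0].astype(int); print(q)
u,v=q; crop(c,"w13c",max(u-90,0),max(v-90,0),u+90,v+70,3.6)
E
```

```text
time: 57.6
tool_pos: [506.5, 307.1, 342.0]
tcp_rot: [-3.141, 0.003, 0.81]
contact_force: [1.1, 0.2, 0.0]
grip_width: 92.1
finger_force: 0.0
time: 58.22
tool_pos: [507.2, 306.0, 341.9]
tcp_rot: [-3.139, 0.001, 1.728]
contact_force: [-0.3, 0.2, -0.8]
grip_width: 91.8
finger_force: 0.0
time: 58.72
tool_pos: [507.3, 305.9, 342.1]
tcp_rot: [-3.139, -0.001, 2.221]
contact_force: [-0.5, 0.0, 0.3]
grip_width: 92.0
finger_force: 0.0
shift [-0.5  1.1 33.1] turn -0.001 q6 -0.24
[323 194]
```

View pics/w13c.png

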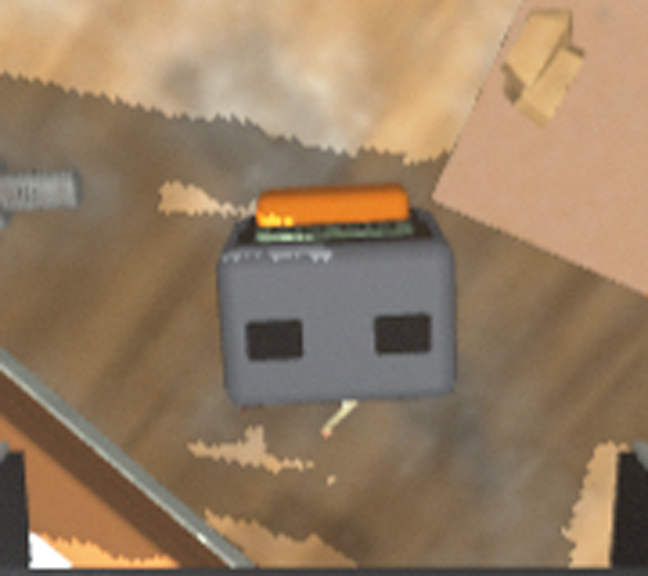

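The timer's top is centred at about image (327,195), bar facing up-image as modelled. Descend and grasp across its sides.

Run:
```python
from h import *
c=np.load("pics/w13.npz"); X=pix(c,327.2,194.6,58); print(X,wj(X)); go(X[0],X[1],40)
a=pix(c,233+228/3.6,104+403/3.6,58);b=pix(c,233+455/3.6,104+393/3.6,58);print(np.arctan2(*(b-a)[1::-1])%np.pi, .65)
```

```text
[510.76562212 307.57367157  58.        ] [-173.51659927  111.25776719]
shift [ -0.9   4.3 143.4] turn 0 q6 -0.23
0.6964445125883959 0.65
```

```bash
echo '92,0,4,50,-0.03 | 92,-1,4,100,-0.03 | 92,-1,4,135,-0.03 | 92,-1,4,142,-0.03 | 92,-1,4,142,-0.03' > next.json && python3 shift.py next.json; echo '40,0,0,0,0 | 40,0,0,0,0 | 40,0,0,0,0 | 40,0,0,0,0' > next.json && python3 shift.py next.json; echo '40,0,0,0,0 | 40,0,0,-30,0 | 40,0,0,-70,0 | 40,0,0,-70,0' > next.json && python3 shift.py next.json
python3 - <<'E'
from h import *
at(); gj(-40,-208,95)
E
```

```text
time: 59.4
tool_pos: [511.6, 307.8, 202.0]
tcp_rot: [3.142, 0.0, 2.251]
contact_force: [-0.1, 0.4, 0.1]
grip_width: 91.7
finger_force: 0.0
time: 59.9
tool_pos: [511.4, 307.7, 202.2]
tcp_rot: [3.141, 0.0, 2.252]
contact_force: [-0.8, -0.4, 3.0]
grip_width: 59.7
finger_force: 29.9
time: 60.4
tool_pos: [512.1, 308.1, 274.2]
tcp_rot: [3.136, 0.002, 2.252]
contact_force: [0.1, 0.2, -2.4]
grip_width: 59.9
finger_force: 29.9
jig [-171.5  112.4] z board 103.2 F [ 0.1  0.2 -2.4] w 59.9
shift [-318.2 -136.7    8. ] turn 0.795 q6 -0.27
```

Run:
```python
from h import *
gj(-205,0,95,False);gj(-205,-208,95,False);go(*jw(-40,-208),107,JY+np.pi/2)
```

```text
shift [ -54.7 -103.8    7.7] turn 0 q6 -0.27
shift [-200.4 -252.2    7.1] turn 0 q6 -0.27
shift [-318.2 -136.7    8. ] turn -0.776 q6 -0.27
```

```bash
echo '40,-25,-50,0,-0.1 | 40,-55,-104,0,-0.2 | 40,-95,-145,0,-0.35 | 40,-135,-188,0,-0.5 | 40,-175,-230,0,-0.65' > next.json && python3 shift.py next.json
python3 - <<'E'
from h import *
at(); gj(-205,-208,95,False);go(*jw(-45,-208),107,JY+np.pi/2)
E
```

```text
time: 61.02
tool_pos: [442.0, 26.3, 270.4]
tcp_rot: [-3.141, -0.002, 2.904]
contact_force: [1.8, -0.2, -2.5]
grip_width: 59.8
finger_force: 29.9
jig [-210.1 -176. ] z board 99.4 F [ 1.8 -0.2 -2.5] w 59.8
shift [ -9.1 -31.1   4.4] turn 0 q6 -1.45
shift [-167.8  -11.4    4.1] turn -0.124 q6 -1.45
```

```bash
echo '40,-9,-31,0,-0.06 | 40,-60,-26,0,-0.124 | 40,-115,-18,0,-0.124 | 40,-168,-11,0,-0.124 | 40,-168,-11,0,-0.124' > next.json && python3 shift.py next.json
python3 - <<'E'
from h import *
at(); go(*jw(-45,-208),46+12,JY+np.pi/2)
E
```

```text
time: 61.65
tool_pos: [605.7, -23.6, 269.1]
tcp_rot: [-3.142, -0.0, 3.023]
contact_force: [-0.9, -1.3, -2.2]
grip_width: 59.8
finger_force: 29.9
jig [ -41.6 -207. ] z board 98.1 F [-0.9 -1.3 -2.2] w 59.8
shift [ 3.4 -1.  52.1] turn -0.005 q6 -1.62
```

```bash
echo '40,3,-1,25,-0.005 | 40,3,-1,45,-0.005 | 40,3,-1,52,-0.005 | 40,3,-1,54,-0.005 | 40,3,-1,54,-0.005' > next.json && python3 shift.py next.json; echo '40,-6,0,0,0 | 40,-11,0,0,0 | 40,-15,0,0,0 | 40,-18,0,0,0 | 40,-20,0,0,0' > next.json && python3 shift.py next.json
python3 - <<'E'
from h import *
at()
E
```

```text
time: 62.28
tool_pos: [600.4, -23.7, 218.1]
tcp_rot: [-3.141, 0.001, 3.028]
contact_force: [-0.2, -0.2, -2.4]
grip_width: 60.2
finger_force: 29.9
time: 62.9
tool_pos: [620.4, -26.0, 217.6]
tcp_rot: [-3.142, -0.0, 3.028]
contact_force: [0.1, -0.4, -2.1]
grip_width: 59.9
finger_force: 29.9
jig [ -26.7 -207.7] z board 46.6 F [ 0.1 -0.4 -2.1] w 59.9
```

```bash
echo '40,0,0,1.5,0 | 40,0,0,3,0 | 40,-2,0,3,0 | 40,-3,0,3,0 | 40,-4,0,3,0' > next.json && python3 shift.py next.json
python3 - <<'E'
from h import *
at()
E
echo '40,-1,0,0,0 | 40,-2,0,0,0 | 40,-2,0,0,0' > next.json && python3 shift.py next.json
python3 - <<'E'
from h import *
at()
E
```

```text
time: 63.52
tool_pos: [624.3, -26.4, 214.7]
tcp_rot: [-3.142, 0.0, 3.028]
contact_force: [-1.0, 0.8, -2.0]
grip_width: 59.8
finger_force: 29.9
jig [ -22.7 -207.7] z board 43.7 F [-1.   0.8 -2. ] w 59.8
time: 63.9
tool_pos: [626.2, -26.7, 214.7]
tcp_rot: [-3.141, -0.0, 3.028]
contact_force: [0.1, -1.2, -2.2]
grip_width: 59.6
finger_force: 29.9
jig [ -20.8 -207.7] z board 43.7 F [ 0.1 -1.2 -2.2] w 59.6
```

```bash
echo '40,-1,0,0.5,0 | 40,-2,0,0.7,0 | 40,-3,0,0.7,0 | 40,-3,0,0.7,0' > next.json && python3 shift.py next.json
python3 - <<'E'
from h import *
at()
E
```

```text
time: 64.4
tool_pos: [627.6, -26.8, 214.2]
tcp_rot: [-3.142, -0.006, 3.028]
contact_force: [-11.5, 1.0, 7.8]
grip_width: 60.2
finger_force: 29.9
jig [ -20.4 -207.6] z board 43.3 F [-11.5   1.    7.8] w 60.2
```

```bash
echo '40,1,0,0,0 | 68,1.5,0,0,0 | 68,1.5,0,0,0 | 68,1.5,0,-20,0 | 68,1.5,0,-60,0' > next.json && python3 shift.py next.json; echo '0,30,0,0,0 | 0,65,0,0,0 | 0,65,0,0,0 | 0,65,0,0,0 | 0,65,0,0,0' > next.json && python3 shift.py next.json
python3 - <<'E'
from h import *
at(); go(*jw(-82,-208),29+12,JY+np.pi/2)
E
```

```text
time: 65.03
tool_pos: [627.5, -26.8, 273.0]
tcp_rot: [3.142, -0.003, 3.028]
contact_force: [0.1, 0.4, -0.4]
grip_width: 68.3
finger_force: 0.0
time: 65.65
tool_pos: [564.1, -19.6, 274.0]
tcp_rot: [-3.141, 0.001, 3.028]
contact_force: [0.1, 0.3, 0.3]
grip_width: 22.6
finger_force: 0.0
jig [ -83.2 -207.8] z board 103.0 F [0.1 0.3 0.3] w 22.6
shift [-1.1 -0.2 74. ] turn 0.0 q6 -1.63
```

```bash
echo '0,0,0,40,0 | 0,0,0,70,0 | 0,0,0,74,0 | 0,-8,0,74,0 | 0,-14,0,74,0' > next.json && python3 shift.py next.json; echo '0,-4,0,0,0 | 0,-6,0,0,0 | 0,-7,0,0,0' > next.json && python3 shift.py next.json
python3 - <<'E'
from h import *
at()
E
```

```text
time: 66.28
tool_pos: [578.4, -21.3, 201.4]
tcp_rot: [-3.141, 0.003, 3.028]
contact_force: [0.3, -0.4, -0.5]
grip_width: 0.6
finger_force: 0.0
time: 66.65
tool_pos: [584.1, -21.8, 200.2]
tcp_rot: [-3.141, 0.0, 3.028]
contact_force: [-0.5, -0.1, -0.1]
grip_width: 1.0
finger_force: 0.0
jig [ -63.2 -207.7] z board 29.2 F [-0.5 -0.1 -0.1] w 1.0
```

```bash
echo '0,-4,0,0,0 | 0,-8,0,0,0 | 0,-10.5,0,0,0' > next.json && python3 shift.py next.json
python3 - <<'E'
from h import *
at()
E
```

```text
time: 67.03
tool_pos: [592.5, -22.5, 199.7]
tcp_rot: [3.141, -0.009, 3.028]
contact_force: [-18.1, 2.2, 16.0]
grip_width: 0.3
finger_force: 9.1
jig [ -56.2 -207.3] z board 28.7 F [-18.1   2.2  16. ] w 0.3
```

18 N already at −56: either bar is in, or an upper finger part meets the timer. Probe force versus travel while retracting.

```bash
for i in 1 2 3 4 5; do echo '0,0.7,0,0,0 | 0,1.2,0,0,0' > next.json && python3 shift.py next.json >/dev/null; python3 -c "from h import *; at()"; done
```

```text
jig [ -56.4 -207.3] z board 28.8 F [-8.1  0.7  6. ] w 0.2
jig [ -56.7 -207.4] z board 28.7 F [-5.9  2.5  3.3] w 0.5
jig [ -57.6 -207.3] z board 28.7 F [-4.4  2.   3.5] w 0.8
jig [ -58.2 -207.4] z board 28.8 F [-4.6  2.5  2. ] w 0.5
jig [ -59.  -207.5] z board 28.8 F [-3.   2.7  0.2] w 0.3
```

```bash
for i in 1 2 3; do echo '0,0.7,0,0,0 | 0,1.2,0,0,0' > next.json && python3 shift.py next.json >/dev/null; python3 -c "from h import *; at()"; done
python3 - <<'E'
from h import *
c=cap("wrist","w14"); g=c["color"].astype(int); m=(g[...,0]>190)&(g[...,1]>80)&(g[...,1]<170)&(g[...,2]<80)
for X in [(-50,-186,18),(-50,-229,18),(-42,-178,58),(-42,-238,58),(0,-178,58)]: print(X,proj(c,[[*jw(X[0],X[1]),X[2]+12]])[0].round(0))
E
```

```text
jig [ -60.  -207.8] z board 28.8 F [-2.1  1.7 -1.5] w 0.2
jig [ -60.9 -208. ] z board 29.0 F [-1.2  1.4 -0.7] w 0.3
jig [ -61.7 -208. ] z board 29.3 F [ 0.5 -1.3  1.2] w 0.6
(-50, -186, 18) [364. 270.]
(-50, -229, 18) [285. 270.]
(-42, -178, 58) [394. 334.]
(-42, -238, 58) [254. 334.]
(0, -178, 58) [388. 410.]
```

Spring contact runs −61.5→−56.5 (5 mm, 6 N), then a hard stop: the bar was fully in. I'll press once cleanly for 0.5 s, then verify.

```bash
echo '0,-5,0,0,0 | 0,-7,0,0,0 | 0,-7,0,0,0 | 0,-7,0,0,0 | 0,-7,0,0,0' > next.json && python3 shift.py next.json; python3 -c "from h import *; at()"; echo '0,0,0,0,0 | 0,12,0,0,0 | 0,25,0,0,0 | 0,35,0,-50,0 | 0,35,0,-100,0' > next.json && python3 shift.py next.json
python3 - <<'E'
from h import *
go(*jw(-110,-208),150+12)
E
```

```text
time: 69.7
tool_pos: [591.2, -22.7, 199.9]
tcp_rot: [-3.141, -0.003, 3.028]
contact_force: [-5.6, 1.0, 4.6]
grip_width: 0.3
finger_force: 3.3
jig [ -56.5 -207.8] z board 28.9 F [-5.6  1.   4.6] w 0.3
time: 70.32
tool_pos: [556.4, -18.6, 300.8]
tcp_rot: [-3.142, -0.0, 3.028]
contact_force: [1.4, 0.8, 1.5]
grip_width: 0.7
finger_force: 0.0
shift [ 18.9  -0.3 -20.2] turn 0 q6 -1.63
```

```bash
echo '0,0,0,-60,0 | 0,-10,0,-100,0 | 0,-70,0,-100,0 | 0,-125,0,-100,0 | 0,-140,0,-100,0' > next.json && python3 shift.py next.json; echo '0,0,0,0,0 | 0,0,0,0,0' > next.json && python3 shift.py next.json
python3 - <<'E'
from h import *
at(); c=cap("wrist","w15"); g=c["color"].astype(int)
print(proj(c,[[*jw(-21,-208),70]]),proj(c,[[*jw(22,-208),38]]))
cl=lambda p:"".join("O" if p[0]>1.6*p[1] and p[0]>90 else "W" if p.min()>120 else "g" if max(p)-min(p)<25 else "." for _ in [0])
def line(f,ts):
    r=proj(c,[f(t) for t in ts]).round().astype(int); return " ".join(f"{t}:{tuple(int(k) for k in g[v,u])}" if 0<=u<640 and 0<=v<400 else f"{t}:--" for t,(u,v) in zip(ts,r))
print("x top58 y-208",line(lambda t:[*jw(t,-208),70],range(-70,16,3)))
print("x fence26 y-208",line(lambda t:[*jw(t,-208),38],range(-14,30,3)))
print("x fence26 y-255",line(lambda t:[*jw(t,-255),38],range(-14,30,3)))
E
```

```text
time: 70.95
tool_pos: [698.3, -35.1, 398.5]
tcp_rot: [-3.141, 0.001, 3.028]
contact_force: [-0.5, 0.1, 0.1]
grip_width: 0.4
finger_force: 0.0
time: 71.2
tool_pos: [695.6, -34.5, 400.1]
tcp_rot: [-3.142, 0.0, 3.028]
contact_force: [-0.1, 0.0, 0.2]
grip_width: 0.4
finger_force: 0.0
jig [  49.  -207.6] z board 229.1 F [-0.1  0.   0.2] w 0.4
[[322.41261351 112.99697023]] [[322.36616261 152.57943452]]
x top58 y-208 -70:(215, 221, 207) -67:(212, 219, 206) -64:(208, 215, 201) -61:(215, 221, 207) -58:(211, 218, 205) -55:(211, 218, 204) -52:(212, 220, 206) -49:(212, 219, 206) -46:(207, 122, 71) -43:(205, 140, 89) -40:(112, 112, 113) -37:(124, 126, 129) -34:(126, 128, 130) -31:(124, 126, 128) -28:(127, 127, 131) -25:(182, 184, 189) -22:(221, 224, 228) -19:(219, 221, 226) -16:(217, 221, 224) -13:(216, 219, 223) -10:(212, 217, 221) -7:(210, 213, 219) -4:(190, 192, 199) -1:(117, 110, 112) 2:(244, 176, 106) 5:(240, 170, 102) 8:(234, 164, 98) 11:(237, 165, 99) 14:(245, 180, 107)
x fence26 y-208 -14:(216, 221, 223) -11:(216, 219, 223) -8:(212, 217, 221) -5:(210, 213, 219) -2:(190, 192, 199) 1:(142, 145, 148) 4:(245, 177, 107) 7:(242, 172, 103) 10:(235, 165, 99) 13:(235, 165, 96) 16:(240, 171, 103) 19:(245, 179, 106) 22:(153, 136, 114) 25:(165, 151, 134) 28:(181, 164, 143)
x fence26 y-255 -14:(253, 254, 254) -11:(253, 254, 254) -8:(253, 254, 254) -5:(253, 254, 254) -2:(237, 240, 240) 1:(132, 100, 75) 4:(158, 112, 78) 7:(155, 111, 80) 10:(156, 109, 76) 13:(160, 115, 79) 16:(160, 114, 77) 19:(189, 130, 84) 22:(157, 139, 120) 25:(181, 164, 142) 28:(174, 157, 135)
```

Timer top spans −41…0 in jig x: back is against the fence. Last numeric check of timer yaw, row and weight.

Run:
```python
from h import *
c=np.load("pics/w15.npz"); d=dict(c); g=c["color"].astype(int)
def line(f,ts,c=c,g=g):
    r=proj(c,[f(t) for t in ts]).round().astype(int); return " ".join(f"{t}:{tuple(int(k) for k in g[v,u])}" if 0<=u<640 and 0<=v<400 else f"{t}:--" for t,(u,v) in zip(ts,r))
for y in(-186,-230): print("timer",y,line(lambda t:[*jw(t,y),70],range(-50,7,3)))
print("timer y",line(lambda t:[*jw(-20,t),70],range(-244,-170,3)))
print("row front y-120",line(lambda t:[*jw(t,-120),50],range(-142,6,4)))
print("row end x-110",line(lambda t:[*jw(-110,t),50],range(-150,-128,2)))
print("weight y at x-120",line(lambda t:[*jw(-120,t),64],range(-100,-38,3)))
print("weight end y-85",line(lambda t:[*jw(t,-85),64],range(-156,-134,2)))
```

```text
timer -186 -50:(211, 219, 203) -47:(202, 209, 196) -44:(211, 218, 203) -41:(78, 79, 77) -38:(116, 118, 120) -35:(121, 124, 126) -32:(124, 125, 128) -29:(120, 122, 123) -26:(121, 123, 125) -23:(147, 148, 151) -20:(126, 126, 126) -17:(122, 122, 125) -14:(103, 102, 102) -11:(208, 212, 218) -8:(210, 214, 219) -5:(203, 205, 211) -2:(136, 137, 139) 1:(221, 150, 91) 4:(243, 175, 106)
timer -230 -50:(215, 222, 209) -47:(220, 225, 213) -44:(218, 222, 211) -41:(87, 87, 87) -38:(122, 126, 128) -35:(127, 131, 133) -32:(128, 130, 132) -29:(126, 127, 131) -26:(223, 227, 230) -23:(84, 83, 82) -20:(84, 83, 82) -17:(85, 82, 82) -14:(97, 97, 96) -11:(213, 217, 222) -8:(211, 215, 220) -5:(204, 208, 213) -2:(148, 149, 154) 1:(219, 149, 94) 4:(239, 170, 104)
timer y -244:(214, 221, 206) -241:(220, 226, 213) -238:(128, 131, 127) -235:(186, 190, 195) -232:(169, 173, 177) -229:(86, 85, 83) -226:(86, 86, 83) -223:(86, 86, 83) -220:(83, 82, 79) -217:(204, 208, 214) -214:(220, 223, 226) -211:(221, 223, 226) -208:(220, 223, 227) -205:(219, 222, 226) -202:(218, 221, 224) -199:(83, 79, 78) -196:(82, 79, 75) -193:
[... 916 characters left out ...]
 216, 201) -144:(102, 94, 79) -142:(99, 90, 74) -140:(100, 92, 73) -138:(119, 103, 83) -136:(194, 169, 123) -134:(226, 198, 147) -132:(226, 197, 145) -130:(223, 193, 142)
weight y at x-120 -100:(129, 120, 105) -97:(108, 105, 106) -94:(251, 251, 252) -91:(251, 252, 252) -88:(251, 251, 252) -85:(250, 250, 251) -82:(249, 249, 250) -79:(251, 251, 252) -76:(250, 250, 252) -73:(250, 250, 252) -70:(164, 156, 153) -67:(105, 78, 62) -64:(135, 95, 71) -61:(148, 101, 73) -58:(153, 102, 71) -55:(150, 98, 70) -52:(150, 98, 69) -49:(148, 100, 68) -46:(138, 91, 65) -43:(221, 187, 133) -40:(223, 189, 135)
weight end y-85 -156:-- -154:-- -152:-- -150:-- -148:-- -146:-- -144:-- -142:-- -140:-- -138:-- -136:--
```

```bash
python3 -c "
from plant import bot, optics, workorder, get_obs
print(workorder.close_job())"
```

```text
the job is handed in; nothing more can be done
None
```

The job is handed in: the three offcuts sit tight against both fences, the weight lies across all of them, and the timer stands square against the back fence. The start bar was pressed twice, not once as asked: a first press well past the stop that I eased off in steps, then a second of about half a second that may have only just bottomed out. It is now let go, and I never touched the glue bottle.

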